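# Pry the sprung retaining ring off the rotisserie motor shaft

## Task

Take the red-handled hooked pick from its white stand, feel its claw lightly into the eye of the copper retaining ring on the motor shaft, and pry the ring out of its groove so that it drops into the blue tray around the motor. Never lean hard on the motor with the pick, touch the ring with the pick only and never with the gripper, then hang the pick back upright in its stand; leave the other things alone.

Things in the scene. Friction and masses are not known exactly. Their poses are not given: they have to be found in the camera images.
- motor: Fixed: blue tray 220 x 200 mm (x, y), walls 4 mm thick, 22 mm high, floor 4 mm, with an upright gearmotor in its middle: a cylinder 42 mm in diameter (aluminium, above it a black hub), its flat top 60 mm above the bench, a shaft rising from it. Origin: on the shaft axis at bench height; z up.
- shaft (a point): Shaft axis at the hub's top face (60 mm above the bench). From here up: a neck 12 mm in diameter and 3.8 mm tall (the groove that holds the ring), then the brass shaft end, 18 mm in diameter, from 3.8 to 11.3 mm above this point, its top 1.5 mm chamfered.
- ring: Copper sprung ring, loose, 20 g, 3 mm thick, x from -16 to +19.5 mm, 24 mm wide, flat on the hub. Origin: underside, on the shaft axis while seated. +x points level from the shaft to its eye: the only way off. Two jaws behind grip the neck; pulled along +x they let go within 6 mm at roughly 6 to 14 N and it snaps free; drawn 50 mm along +x it falls off the hub into the tray.
- eye (a point): Centre of the ring's eye at the ring's upper face (ring x 12.25, y 0, z 3 mm). The eye is a window through the ring, x from 9 (flush with the brass shaft end) to 15.5 mm, y from -8 to 8 mm, the hub's face below it; outside it a bridge bar, x from 15.5 to 19.5 mm, to pull on.
- pick: Hooked pick, 83 g. Square red handle 18 x 18 mm, z = 25 to 81 mm (cap to 85), collar 24 x 24, z = 20 to 25. Below, a 4 mm wire on the handle axis to z = 9.5, level along +x to x = 14, then down: the claw, round tip at x = 14, z = 0. The wire is telescopic: all of it stands 0 to 16 mm lower than said (unmeasured, differs each time; stays put below 40 N). Origin: handle axis at z = 0, z up.
- stand: Fixed white stand 90 x 60 x 43 mm with a slot through it, x from -7 to 21 mm, 11 mm wide in y, where the pick's wire hangs, collar on the stand's top, pick origin 23 mm above the bench, pick axes along the stand's. Origin: centre of the underside; z up.
- seat (a point): Point on the stand's top face above its origin: where the pick's handle axis belongs, collar resting on it.
- logger: Blue handheld data logger 150 x 75 x 32 mm, bystander; origin under its centre.
- meter: White power meter 60 x 130 x 35 mm, bystander; origin under its centre.
- driver: Screwdriver lying on the bench, bystander.
- oven_knob: Aluminium oven knob 42 mm in diameter, 24 mm high, bystander; origin under its centre.
- spare_hub: Black spare hub ring 42 mm in diameter, 20 mm high, bystander; origin under its centre.
- screw_dish: White ceramic dish 76 mm in diameter, 22 mm high, bystander; origin under its centre.
- flux: Small jar 40 mm in diameter, 75 mm high, bystander; origin under its centre.
There are look-alikes about, which are no part of the job. Of the things that look like the pick, the middle-sized one is meant.

How it is judged:
By the outcome, as a careful person would: the job done as asked, in the order asked, and still so for the second after the job is handed in, with the robot touching nothing.
It also fails if it takes over 58 s, if anything falls off the work surface, if the arm or the gripper's body presses on something with over 40 N, if the wrist force passes 120 N, or if a joint passes its speed limit or range.

## Robot

A 6-joint arm with a two-finger parallel gripper is mounted at the origin on the work surface. World frame = base frame: x ahead of the robot, y to its left, z up, the work surface at z = 0. Lengths are in m, angles in rad, forces in N, time in s.
With the tool pointing down it reaches from about 0.325 to 0.775 m from the base axis. Payload 5.5 kg.
Tool frame: the origin (TCP) lies at the very end of the fingers, on their centre line; the grasp point (between the pads) lies 19 mm behind it; z points along the fingers, y is the line along which they close (so a half turn about z gives the same grasp; the last joint's range is limited). The gripper opens to 88 mm and grips with 3 to 60 N. Pads are 20 mm wide; open, the fingers measure 115 mm over their backs; the gripper's body (75 mm by 178 mm) begins 61 mm behind the grasp point.
Start: joints at [-1.292, 0.091, 1.231, -0, 1.82, -0.057], TCP at [0.198, -0.567, 0.223] pointing down, gripper open.
Joint ranges: [-2.87, 2.87], [-0.86, 2.18], [0.17, 2.46], [-1.51, 4.65], [0.06, 2.69], [-2.65, 2.65]. Speed limits (rad/s): [2.57, 2.57, 3.01, 3.14, 3.14, 3.14].

## Interface

Orientations are given as a unit quaternion [w, x, y, z].
In Python, from workcell import env gives the robot as it stands.
- The arm moves only by the tool drive_tool, never from a script. Its argument "motion" is a list of rows, each an object with "fingers": the closure, from 0 (fully open) to 1 (shut); "slide": the shift along the tool's x, y, z in units of 25 mm (1.0 is 25 mm), a list of three; "spin": the turn about the tool's z in units of 6 degrees (1.0 is 6 degrees). A call has 1 to 5 rows; each row is the pose to reach, as a shift and turn from the pose commanded when the call began, along the tool's axes at that moment; what a row does not reach only later rows make up. A row lasts 1/10 s, in which the tool goes at most 50 mm and 8.59 degrees, less where a joint would pass 70% of its speed; a pose out of reach is approached as far as the arm can. A call with a gripper value outside its range is refused whole. The fingers move at their own pace and stop on an object; "grip_force" is the grip in N (left out, the last holds). Time passes only in rows, so rows that repeat a pose let the fingers close. It gives the time, the measured TCP pose, the force, the opening and the grip force at its end, in the units of the state.
- env.get_state(): the state, without advancing time (a new reading comes with each control period).
- env.camera(name): name is "scene" or "top" or "wrist"; returns a dict with "pixels" (400x640x3 uint8, red, green, blue), "fx", "fy", "cx", "cy" (pixels), "view" (4x4, takes a point from world to camera coordinates); the wrist camera has in their place "tool_from_camera" (4x4, takes a point from camera to tool coordinates, whose origin is the TCP and whose axes are the flange's). Camera axes: x right, y up, looking along -z (the intrinsics and any distortion apply to the point x, -y, -z); pixel columns grow to the right and rows downward; lengths in m; the calibration is good to about 2 mm. A picture is of the moment at which its call begins: read the wrist's pose just before it. There is no depth.
- env.close_job(): hands the job in; it is judged then, once.
The state is a dict: "clock": time; "joint_positions": joint angles; "qd": joint speeds; "joint_efforts": joint torques, N m; "eef_pos": TCP position; "tcp_rot": TCP orientation; "wrist_force": force on the tool from outside, world axes, zero at the start; "ft_torque": the same for the moment, N m; "grip_width": opening from 0.0 (shut) to 1.0 (fully open); "gripper_force": force on a finger pad.
Only numpy, scipy, OpenCV 4.12 (cv2) and the standard library are available. Lean on these libraries where they do the work, as an engineer would, in place of code of your own. Each camera call takes 0.05 s, during which the arm holds its last target. There are 200 camera calls.

## Working session

There is one attempt and no reset: what is moved stays moved. The work goes in short steps, Python scripts to look and compute and a tool call to move; the robot and the scene stay as the last step left them, time stands still between calls to the robot, and variables do not carry over. Pictures are saved under pics/ and viewed, at most 10 in all, crops included, and the job is handed in when it is done.

Besides the shell and the picture viewer there is one more tool, called after ">>>" by a JSON object that holds its "op" and its "data". drive_tool: Moves the arm, as the interface text tells. Its arguments: {"type":"object","properties":{"motion":{"type":"array"},"grip_force":{"type":"number"}},"required":["motion"]}

```bash
ls; mkdir -p pics; cat > h.py <<'E'
import numpy as np,cv2,json
from workcell import env
def snap(n,f):
    c=env.camera(n); cv2.imwrite(f,c["pixels"][:,:,::-1]); 
    return c
E
python3 - <<'E'
from h import *
import pickle
s=env.get_state(); print(s)
for n in("scene","top"):
    c=snap(n,f"pics/{n}0.png"); pickle.dump(c,open(n+".pkl","wb")); print({k:v for k,v in c.items() if k!="pixels"})
E
```

```text
pics
{'clock': 0.0, 'joint_positions': array([-1.29168786e+00,  9.18645032e-02,  1.23185348e+00, -1.49972130e-06,
        1.81980382e+00, -5.67198239e-02]), 'qd': array([ 5.85898149e-04,  1.16400831e-03,  1.00739724e-03, -1.15404733e-05,
        2.40245144e-03,  4.53747785e-04]), 'joint_efforts': array([-1.42376044e-03, -4.46454906e+01, -4.06451046e+01,  6.99686981e-02,
        2.92279915e-02, -1.44776914e-04]), 'eef_pos': array([ 0.19763715, -0.56620729,  0.2215218 ]), 'tcp_rot': array([-9.58536247e-04,  9.85935085e-01,  1.67125936e-01, -1.07756672e-04]), 'wrist_force': array([ 0.44969119, -0.5947807 ,  0.01903448]), 'ft_torque': array([-0.02186843, -0.01696045, -0.00204684]), 'gripper_force': 0.0, 'grip_width': 0.9984340684208716}
{'fx': 437.6559685157265, 'fy': 437.6559685157265, 'cx': 318.45719196307647, 'cy': 202.94960875035406, 'view': array([[-0.75324739,  0.65762429, -0.01219276,  0.38920436],
       [-0.36708142, -0.40493119,  0.8374258 ,  0.13900666],
       [ 0.54577432,  0.63526453,  0.54641501, -1.39043833],
       [ 0.        ,  0.        ,  0.        ,  1.        ]])}
{'fx': 469.219054874733, 'fy': 469.219054874733, 'cx': 318.81926746880424, 'cy': 198.25901933764416, 'view': array([[ 0.00488613, -0.9996362 ,  0.02652519, -0.00827726],
       [ 0.98134594,  0.0098913 ,  0.19199561, -0.52512609],
       [-0.19218813,  0.02509228,  0.98103726, -1.16543978],
       [ 0.        ,  0.        ,  0.        ,  1.        ]])}
```

View pics/scene0.png

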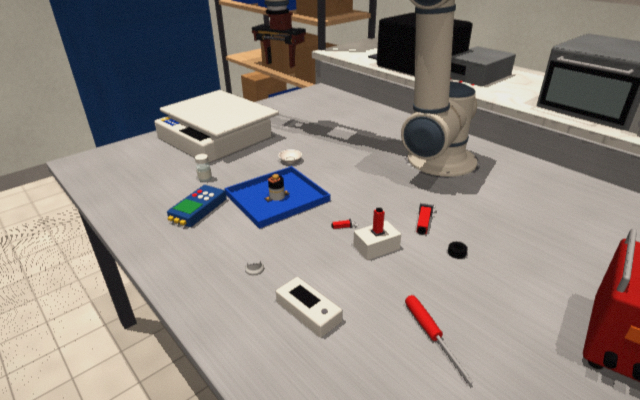

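View pics/top0.png

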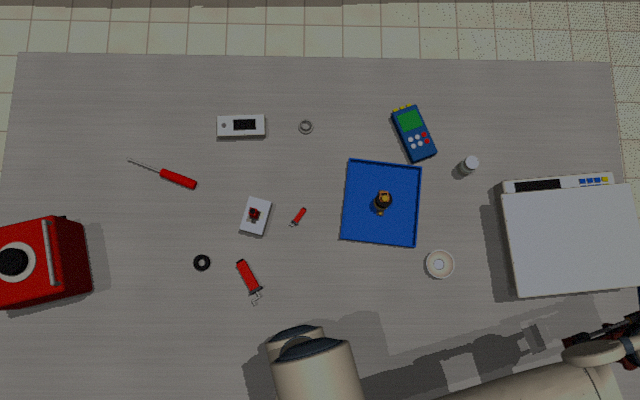

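Pick-like things in the top view are the one in the stand (254,214), a small one lying at (298,216) and a large one lying at (248,277). The one in the white stand is the middle-sized one and fits the description. I'll confirm that in an enlarged crop.

```bash
cat >> h.py <<'E'
def ray(c,uv,T=None):
    """world ray of a pixel; T = camera->world"""
    if T is None: T=np.linalg.inv(c["view"])
    d=np.array([(uv[0]-c["cx"])/c["fx"],-(uv[1]-c["cy"])/c["fy"],-1.])
    return T[:3,3],T[:3,:3]@d
def onz(c,uv,z,T=None):
    o,d=ray(c,uv,T); return o+d*(z-o[2])/d[2]
def tri(rs):
    A=0;b=0
    for o,d in rs:
        d=d/np.linalg.norm(d);P=np.eye(3)-np.outer(d,d);A=A+P;b=b+P@o
    p=np.linalg.solve(A,b); return p,[np.linalg.norm((np.eye(3)-np.outer(d,d)/(d@d))@(p-o)) for o,d in rs]
E
python3 - <<'E'
from h import *
import pickle
t=pickle.load(open("top.pkl","rb"));s=pickle.load(open("scene.pkl","rb"))
a=t["pixels"][175:315,190:450];b=s["pixels"][160:270,210:470]
im=np.vstack([cv2.resize(a,None,fx=3,fy=3,interpolation=cv2.INTER_CUBIC)[:,:780],cv2.resize(b,(780,330),interpolation=cv2.INTER_CUBIC)])
im=cv2.resize(im,None,fx=.79,fy=.79)
print(im.shape)
cv2.imwrite("pics/crop1.png",im[:,:,::-1])
for uv,z in [((254,214),.108),((256,216),.043),((383,200),.07),((380,212),.063),((298,216),.01),((248,277),.01)]: print(uv,onz(t,uv,z))
print(tri([ray(t,(254,214)),ray(s,(378,210))]))
print(tri([ray(t,(385,196)),ray(s,(275,177))]))
E
```

```text
(592, 616, 3)
(254, 214) [0.47321839 0.15534207 0.108     ]
(256, 216) [0.47844095 0.15742181 0.043     ]
(383, 200) [ 0.51856841 -0.16817519  0.07      ]
(380, 212) [ 0.48854815 -0.16094793  0.063     ]
(298, 216) [0.4845858  0.04972605 0.01      ]
(248, 277) [0.32386867 0.17677896 0.01      ]
(array([0.47475359, 0.15629307, 0.09886066]), [np.float64(0.00011415030272688356), np.float64(0.00011415030272698683)])
(array([ 0.52658727, -0.17121033,  0.06641165]), [np.float64(0.004207403064863966), np.float64(0.0042074030648640475)])
```

View pics/crop1.png

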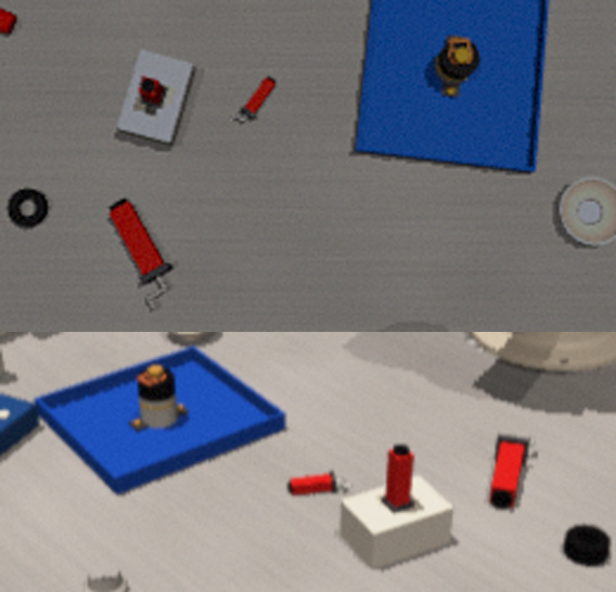

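The middle-sized pick is the upright one in the white stand. It shows at crop (152,92) and (399,475), near (0.475,0.156). The brass shaft shows at crop (460,50), near (0.52,-0.17). Next I'll move the wrist camera over the motor.

>>> {"op": "drive_tool", "data": {"motion": [{"fingers": 0.3, "slide": [1.6, -1.1, 0]}, {"fingers": 0.3, "slide": [3.2, -2.2, 0]}, {"fingers": 0.3, "slide": [4.8, -3.3, 0]}, {"fingers": 0.3, "slide": [6.4, -4.4, 0]}, {"fingers": 0.3, "slide": [8, -5.5, 0]}]}}

```text
validation failed for argument at $.mo...
```

>>> {"op": "drive_tool", "data": {"motion": [{"fingers": 0.3, "slide": [1.6, -1.1, 0]}, {"fingers": 0.3, "slide": [3.2, -2.2, 0]}, {"fingers": 0.3, "slide": [4.8, -3.3, 0]}, {"fingers": 0.3, "slide": [6.2, -4.4, 0]}, {"fingers": 0.3, "slide": [6.2, -4.4, 0]}]}}

```text
validation failed for argument at $.mo...
```

```bash
cat >> h.py <<'E'
from scipy.spatial.transform import Rotation as R
def wpose():
    s=env.get_state(); q=s["tcp_rot"]; T=np.eye(4); T[:3,:3]=R.from_quat([q[1],q[2],q[3],q[0]]).as_matrix(); T[:3,3]=s["eef_pos"]; return T
def wrist(n):
    import pickle
    T=wpose(); c=env.camera("wrist"); c["T"]=T@c["tool_from_camera"]; c["tool"]=T
    cv2.imwrite(f"pics/{n}.png",c["pixels"][:,:,::-1]); pickle.dump(c,open(n+".pkl","wb")); return c
E
python3 - <<'E'
from h import *
c=wrist("w1"); print(c["tool"],c["tool_from_camera"],c["fx"],c["cx"],c["cy"])
E
```

```text
[[ 9.44158495e-01  3.29491297e-01 -4.70192033e-04  1.97625684e-01]
 [ 3.29491617e-01 -9.44157057e-01  1.65102651e-03 -5.66250347e-01]
 [ 1.00063738e-04 -1.71375504e-03 -9.99998527e-01  2.21617418e-01]
 [ 0.00000000e+00  0.00000000e+00  0.00000000e+00  1.00000000e+00]] [[-3.52902047e-04  9.60261816e-01  2.79100557e-01  7.75494068e-02]
 [ 9.99999859e-01  2.28356775e-04  4.78751126e-04  1.07026493e-03]
 [ 3.95991923e-04  2.79100687e-01 -9.60261761e-01 -1.62329204e-01]
 [ 0.00000000e+00  0.00000000e+00  0.00000000e+00  1.00000000e+00]] 324.25736294519317 314.8066438254895 194.0437198837539
```

View pics/w1.png

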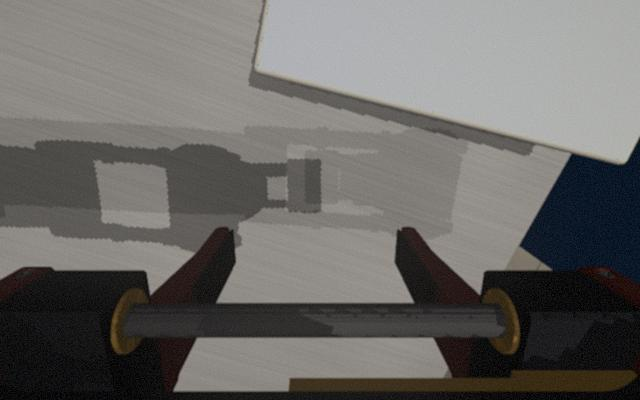

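The picture shows only the white scale's edge and the bench. The arm has not moved: the call was refused, probably because "spin" was missing.

>>> {"op": "drive_tool", "data": {"motion": [{"fingers": 0.3, "slide": [1.6, -1.1, 0], "spin": 0}, {"fingers": 0.3, "slide": [3.2, -2.2, 0], "spin": 0}, {"fingers": 0.3, "slide": [4.8, -3.3, 0], "spin": 0}, {"fingers": 0.3, "slide": [6.4, -4.4, 0], "spin": 0}, {"fingers": 0.3, "slide": [8, -5.5, 0], "spin": 0}]}}

```text
clock: 0.65
eef_pos: [0.3419, -0.369, 0.2223]
tcp_rot: [-0.0, 0.986, 0.167, -0.0]
wrist_force: [0.9, -0.9, -0.2]
grip_width: 0.701
gripper_force: 0.0
```

>>> {"op": "drive_tool", "data": {"motion": [{"fingers": 0.3, "slide": [1.6, -1.1, 0], "spin": 0}, {"fingers": 0.3, "slide": [3.2, -2.2, 0], "spin": 0}, {"fingers": 0.3, "slide": [4.8, -3.3, 0], "spin": 0}, {"fingers": 0.3, "slide": [6.2, -4.4, 0], "spin": 0}, {"fingers": 0.3, "slide": [6.2, -4.4, 0], "spin": 0}]}}

```text
clock: 1.15
eef_pos: [0.4534, -0.2115, 0.2223]
tcp_rot: [-0.001, 0.985, 0.17, 0.0]
wrist_force: [-0.5, -0.4, -0.6]
grip_width: 0.701
gripper_force: 0.0
```

```bash
python3 - <<'E'
from h import *
c=wrist("w1"); print(c["tool"],env.get_state()["clock"])
cv2.imwrite("pics/w1c.png",cv2.resize(c["pixels"][:240,:,::-1],(800,300)))
E
```

```text
[[ 9.41907408e-01  3.35872535e-01  2.74018197e-04  4.53371577e-01]
 [ 3.35871473e-01 -9.41905960e-01  1.87525661e-03 -2.11548458e-01]
 [ 8.87946563e-04 -1.67428320e-03 -9.99998204e-01  2.22259789e-01]
 [ 0.00000000e+00  0.00000000e+00  0.00000000e+00  1.00000000e+00]] 1.2
```

View pics/w1.png

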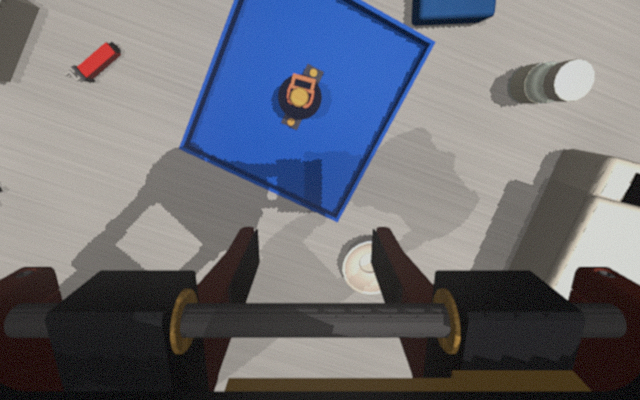

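The wrist view shows the motor with brass at (299,97), the copper ring's eye at (303,83) and its bridge at (304,76). So the ring's +x is roughly image-up, i.e. tool +x. I'll go closer for precision.

>>> {"op": "drive_tool", "data": {"motion": [{"fingers": 0.3, "slide": [0.5, -0.3, 1.5], "spin": 0}, {"fingers": 0.3, "slide": [1.0, -0.6, 3.2], "spin": 0}, {"fingers": 0.3, "slide": [1.0, -0.6, 3.2], "spin": 0}, {"fingers": 0.3, "slide": [1.0, -0.6, 3.2], "spin": 0}]}}

```text
clock: 1.6
eef_pos: [0.469, -0.1944, 0.1426]
tcp_rot: [-0.0, 0.986, 0.167, -0.001]
wrist_force: [-0.3, -0.2, 0.4]
grip_width: 0.701
gripper_force: 0.0
```

```bash
python3 - <<'E'
from h import *
c=wrist("w2"); print(c["tool"],env.get_state()["clock"])
a=np.linalg.inv(c["T"])@np.array([.52,-.168,.065,1]); u=c["cx"]+c["fx"]*a[0]/-a[2]; v=c["cy"]-c["fy"]*a[1]/-a[2]; print(u,v)
u,v=int(u),int(v); r=40; v0=max(v-r,0);u0=u-r
crop=c["pixels"][v0:v0+80,u0:u0+80]; print(u0,v0)
cv2.imwrite("pics/w2c.png",cv2.resize(crop[:,:,::-1],(560,560),interpolation=cv2.INTER_CUBIC))
E
```

```text
[[ 9.44431443e-01  3.28701990e-01 -2.06205556e-03  4.68984608e-01]
 [ 3.28703195e-01 -9.44433237e-01  2.66148314e-04 -1.94386276e-01]
 [-1.85999032e-03 -9.29163086e-04 -9.99997839e-01  1.42638476e-01]
 [ 0.00000000e+00  0.00000000e+00  0.00000000e+00  1.00000000e+00]] 1.65
302.38143887960604 129.19844290992808
262 89
```

View pics/w2c.png

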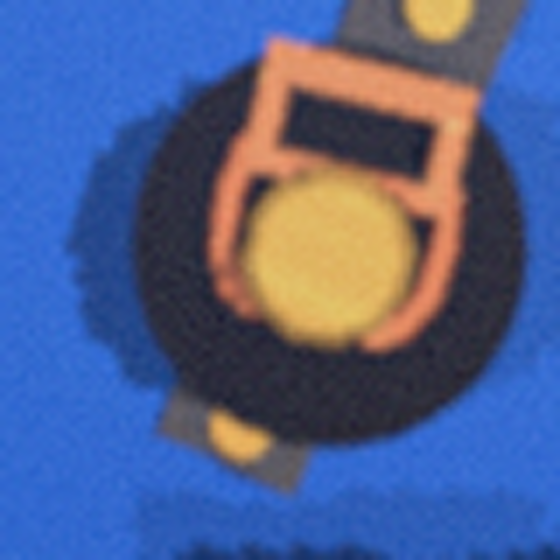

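The crop shows the brass at crop (330,257), the dark eye window with corners about (287,90), (437,124), (425,178) and (280,150), and the copper bridge from (270,40) to (478,95). I'll measure these by masks in both wrist views.

```bash
cat > m.py <<'E'
from h import *
import pickle
def meas(n,u0,v0,u1,v1):
    c=pickle.load(open(n+".pkl","rb")); k=6
    im=cv2.resize(c["pixels"][v0:v1,u0:u1],None,fx=k,fy=k,interpolation=cv2.INTER_CUBIC)
    hsv=cv2.cvtColor(im,cv2.COLOR_RGB2HSV); H,S,V=cv2.split(hsv)
    px=lambda p:(np.array(p)+.5)/k-.5+[u0,v0]
    big=lambda m:max(cv2.findContours(m,cv2.RETR_EXTERNAL,cv2.CHAIN_APPROX_NONE)[0],key=cv2.contourArea)
    dark=((V<75)).astype(np.uint8)
    cop=((H<14)&(S>90)&(V>110)).astype(np.uint8); br=((H>=15)&(H<30)&(S>90)&(V>110)).astype(np.uint8)
    cop=cv2.morphologyEx(cop,cv2.MORPH_CLOSE,np.ones((5,5)))
    out={}
    e=cv2.fitEllipse(cv2.convexHull(big(br))); out["brass"]=px(e[0]); out["brd"]=np.array(e[1])/k
    cs,h=cv2.findContours(cop,cv2.RETR_CCOMP,cv2.CHAIN_APPROX_NONE)
    holes=[q for q,hh in zip(cs,h[0]) if hh[3]>=0]
    bb=out["brass"]
    holes=[q for q in holes if np.linalg.norm(px(q.reshape(-1,2)).mean(0)-bb)>5]
    w=max(holes,key=cv2.contourArea); r=cv2.minAreaRect(w); out["eye"]=px(r[0]); out["eyebox"]=px(cv2.boxPoints(r)); 
    q=px(big(cop).reshape(-1,2)); d=out["eye"]-bb; d/=np.linalg.norm(d); out["cop"]=px(cv2.boxPoints(cv2.minAreaRect(big(cop))))
    hub=cv2.fitEllipse(cv2.convexHull(big(((V<75)|(cop>0)|(br>0)).astype(np.uint8)))); out["hub"]=px(hub[0]);out["hubd"]=np.array(hub[1])/k
    return c,out
E
python3 - <<'E'
from m import *
c2,b=meas("w2",270,86,342,156); c1,a=meas("w1",270,60,330,125)
print(a,b)
for k in("brass","eye","hub"): print(k,tri([ray(c1,a[k],c1["T"]),ray(c2,b[k],c2["T"])]))
for c,o in((c1,a),(c2,b)):
    print("brass",onz(c,o["brass"],.0713,c["T"]),"hub",onz(c,o["hub"],.06,c["T"]),"eye",onz(c,o["eye"],.063,c["T"]))
    print("eyebox",[onz(c,p,.063,c["T"])[:2].round(4) for p in o["eyebox"]],"cop",[onz(c,p,.063,c["T"])[:2].round(4) for p in o["cop"]])
E
```

```text
Traceback (most recent call last):
  File "m.py", line 18, in meas
    w=max(holes,key=cv2.contourArea); r=cv2.minAreaRect(w); out["eye"]=px(r[0]); out["eyebox"]=px(cv2.boxPoints(r));
ValueError: max() iterable argument is empty
```

```bash
python3 - <<'E'
s=open('m.py').read()
i=s.index('    cs,h=');j=s.index('    q=px(big(cop)')
s=s[:i]+'''    bb=out["brass"]
    n_,lab,st,ce=cv2.connectedComponentsWithStats(((V<110)&(S<190)).astype(np.uint8)) if 0 else cv2.connectedComponentsWithStats((V<115).astype(np.uint8)&(1-cop))
    i=[i for i in range(1,n_) if 150<st[i,4]<4000]; i=max(i,key=lambda i:st[i,4])
    r=cv2.minAreaRect(big((lab==i).astype(np.uint8))); out["eye"]=px(r[0]); out["eyebox"]=px(cv2.boxPoints(r))
'''+s[j:]
open('m.py','w').write(s)
E
python3 - <<'E'
from m import *
c2,b=meas("w2",270,86,342,156); c1,a=meas("w1",270,60,330,125)
print(a,b)
for k in("brass","eye","hub"): print(k,tri([ray(c1,a[k],c1["T"]),ray(c2,b[k],c2["T"])]))
for c,o in((c1,a),(c2,b)):
    print("brass",onz(c,o["brass"],.0713,c["T"]),"hub",onz(c,o["hub"],.06,c["T"]),"eye",onz(c,o["eye"],.063,c["T"]))
    print("eyebox",[onz(c,p,.063,c["T"])[:2].round(4) for p in o["eyebox"]],"cop",[onz(c,p,.063,c["T"])[:2].round(4) for p in o["cop"]])
E
```

```text
{'brass': array([298.94645437,  96.56922913]), 'brd': array([18.65443675, 19.55653381]), 'eye': array([302.2942276 ,  83.83781942]), 'eyebox': array([[293.54871559,  84.87692261],
       [295.28717613,  78.50256348],
       [311.0397377 ,  82.79871559],
       [309.30128098,  89.17307472]]), 'cop': array([[282.90720654, 101.46863937],
       [291.99448586,  71.55634212],
       [318.86476135,  79.71946526],
       [309.77748108, 109.63176346]]), 'hub': array([300.78613027,  90.55619049]), 'hubd': array([31.03046672, 36.25128682])} {'brass': array([308.46333313, 125.22124227]), 'brd': array([24.82217662, 25.3063914 ]), 'eye': array([297.14578501, 118.61902364]), 'eyebox': array([[293.40860558, 122.76646042],
       [298.13147926, 113.12392235],
       [300.88296509, 114.47158813],
       [296.16008949, 124.1141243 ]]), 'cop': array([[287.75074577, 131.3105278 ],
       [298.51719475,  92.32855988],
       [333.44788742, 101.97608376],
       [322.68143845, 140.95804977]]), 'hub': array([310.8830719 , 115.96316528]), 'hubd': array([40.11124674, 48.14145406])}
brass (array([ 0.52453236,
[... 363 characters left out ...]
54936 -0.17132611  0.0713    ] hub [ 0.53026175 -0.17064771  0.06      ] eye [ 0.53640031 -0.17018136  0.063     ]
eyebox [array([ 0.5328, -0.1627]), array([ 0.5387, -0.1625]), array([ 0.54  , -0.1776]), array([ 0.5341, -0.178 ])] cop [array([ 0.5151, -0.1579]), array([ 0.5434, -0.1576]), array([ 0.5451, -0.1836]), array([ 0.5166, -0.1846])]
brass [ 0.52463578 -0.17122982  0.0713    ] hub [ 0.53065223 -0.17081436  0.06      ] eye [ 0.52574106 -0.16197459  0.063     ]
eyebox [array([ 0.522 , -0.1603]), array([ 0.5297, -0.1614]), array([ 0.5294, -0.1636]), array([ 0.5218, -0.1625])] cop [array([ 0.5148, -0.1583]), array([ 0.5434, -0.1572]), array([ 0.5454, -0.1829]), array([ 0.5166, -0.1849])]
```

The brass centre triangulates to (0.5245,-0.1713,0.070), and the text gives 0.0713. Ring heading is about +4.3° from world x, and the eye is about (0.5367,-0.1704). Next I'll look at the stand from close by.

>>> {"op": "drive_tool", "data": {"motion": [{"fingers": 0.3, "slide": [0.4, -1.7, -0.8], "spin": 0}, {"fingers": 0.3, "slide": [0.8, -3.4, -1.6], "spin": 0}, {"fingers": 0.3, "slide": [1.2, -5.2, -2.3], "spin": 0}, {"fingers": 0.3, "slide": [1.6, -7.0, -2.3], "spin": 0}, {"fingers": 0.3, "slide": [2.0, -8.8, -2.3], "spin": 0}]}}

```text
clock: 2.15
eef_pos: [0.4455, 0.0311, 0.2049]
tcp_rot: [0.001, 0.986, 0.166, 0.004]
wrist_force: [0.9, 1.2, -0.2]
grip_width: 0.702
gripper_force: 0.0
```

>>> {"op": "drive_tool", "data": {"motion": [{"fingers": 0.3, "slide": [0.4, -1.8, 0], "spin": 0}, {"fingers": 0.3, "slide": [0.8, -3.6, 0], "spin": 0}, {"fingers": 0.3, "slide": [0.8, -4.3, 0], "spin": 0}, {"fingers": 0.3, "slide": [0.8, -4.3, 0], "spin": 0}]}}

```text
clock: 2.55
eef_pos: [0.4286, 0.1402, 0.2036]
tcp_rot: [-0.0, 0.986, 0.168, 0.003]
wrist_force: [-0.0, 0.5, -0.0]
grip_width: 0.7
gripper_force: 0.0
```

```bash
python3 - <<'E'
from h import *
c=wrist("w3"); print(c["tool"],env.get_state()["clock"])
cv2.imwrite("pics/w3c.png",cv2.resize(c["pixels"][:250,160:480,::-1],None,fx=2.4,fy=2.4,interpolation=cv2.INTER_CUBIC))
E
```

```text
[[ 9.43214165e-01  3.32149448e-01  4.87673208e-03  4.28581542e-01]
 [ 3.32146826e-01 -9.43226713e-01  1.36176935e-03  1.40171776e-01]
 [ 5.05217490e-03  3.35350943e-04 -9.99987181e-01  2.03563828e-01]
 [ 0.00000000e+00  0.00000000e+00  0.00000000e+00  1.00000000e+00]] 2.6
```

View pics/w3c.png

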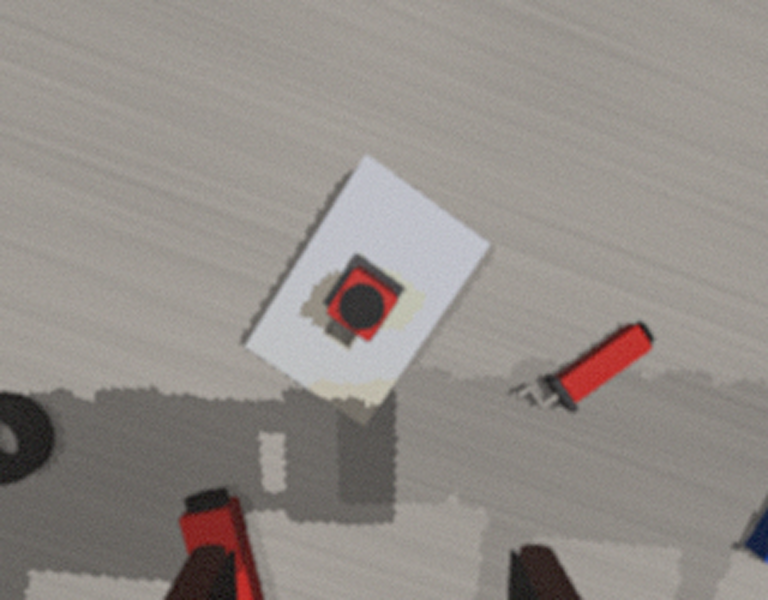

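The stand's top corners are at crop (365,155), (490,244), (372,425) and (245,345). The cap is at (362,306), and the open slot end shows at (340,332). So stand +x points down-left, heading about 166°. The claw must enter the eye from outside (pick heading 184°), because otherwise the level wire would hit the shaft end. I'll turn the tool so its x, the camera side, is at 166°; that keeps the claw visible.

>>> {"op": "drive_tool", "data": {"motion": [{"fingers": 0.3, "slide": [0.9, 0.3, 0], "spin": -1.4}, {"fingers": 0.3, "slide": [1.8, 0.6, 0], "spin": -2.8}, {"fingers": 0.3, "slide": [2.7, 0.9, 0], "spin": -4.2}, {"fingers": 0.3, "slide": [3.6, 1.1, 0], "spin": -5.6}, {"fingers": 0.3, "slide": [3.6, 1.1, 0], "spin": -7.0}]}}

```text
clock: 3.1
eef_pos: [0.5249, 0.1401, 0.2008]
tcp_rot: [0.001, 0.86, 0.51, 0.0]
wrist_force: [-0.7, -0.9, -0.6]
grip_width: 0.7
gripper_force: 0.0
```

>>> {"op": "drive_tool", "data": {"motion": [{"fingers": 0.3, "slide": [0, 0, 0], "spin": -1.4}, {"fingers": 0.3, "slide": [0, 0, 0], "spin": -2.8}, {"fingers": 0.3, "slide": [0, 0, 0], "spin": -4.2}, {"fingers": 0.3, "slide": [0, 0, 0], "spin": -5.6}, {"fingers": 0.3, "slide": [0, 0, 0], "spin": -7.0}]}}

```text
clock: 3.6
eef_pos: [0.5233, 0.1401, 0.2019]
tcp_rot: [0.001, 0.62, 0.785, 0.001]
wrist_force: [-0.4, -0.3, 0.5]
grip_width: 0.701
gripper_force: 0.0
```

>>> {"op": "drive_tool", "data": {"motion": [{"fingers": 0.3, "slide": [0, 0, 0], "spin": -1.4}, {"fingers": 0.3, "slide": [0, 0, 0], "spin": -2.8}, {"fingers": 0.3, "slide": [0, 0, 0], "spin": -4.2}, {"fingers": 0.3, "slide": [0, 0, 0], "spin": -5.6}, {"fingers": 0.3, "slide": [0, 0, 0], "spin": -7.0}]}}

```text
clock: 4.1
eef_pos: [0.5233, 0.1401, 0.202]
tcp_rot: [0.001, 0.297, 0.955, 0.0]
wrist_force: [-0.7, -0.3, 0.5]
grip_width: 0.703
gripper_force: 0.0
```

>>> {"op": "drive_tool", "data": {"motion": [{"fingers": 0.3, "slide": [0, 0, 0], "spin": -1.4}, {"fingers": 0.3, "slide": [0, 0, 0], "spin": -2.8}, {"fingers": 0.3, "slide": [0, 0, 0], "spin": -3.4}, {"fingers": 0.3, "slide": [0, 0, 0], "spin": -3.4}, {"fingers": 0.3, "slide": [0, 0, 0], "spin": -3.4}]}}

```text
clock: 4.6
eef_pos: [0.5229, 0.141, 0.2013]
tcp_rot: [0.001, 0.127, 0.992, 0.0]
wrist_force: [1.1, -1.2, 0.5]
grip_width: 0.701
gripper_force: 0.0
```

```bash
python3 - <<'E'
from h import *
c=wrist("w4"); print(c["tool"],env.get_state()["clock"],env.get_state()["joint_positions"])
cv2.imwrite("pics/w4c.png",cv2.resize(c["pixels"][:250,160:480,::-1],None,fx=2.4,fy=2.4,interpolation=cv2.INTER_CUBIC))
E
```

```text
[[-9.67741729e-01  2.51938738e-01  1.67865285e-03  5.22918704e-01]
 [ 2.51938981e-01  9.67743119e-01 -6.82412668e-05  1.41016243e-01]
 [-1.64169736e-03  3.56878167e-04 -9.99998589e-01  2.01268604e-01]
 [ 0.00000000e+00  0.00000000e+00  0.00000000e+00  1.00000000e+00]] 4.65 [ 2.01413399e-01 -7.09423603e-02  1.43199918e+00 -2.22213923e-04
  1.77926222e+00 -1.11543469e+00]
```

View pics/w4c.png

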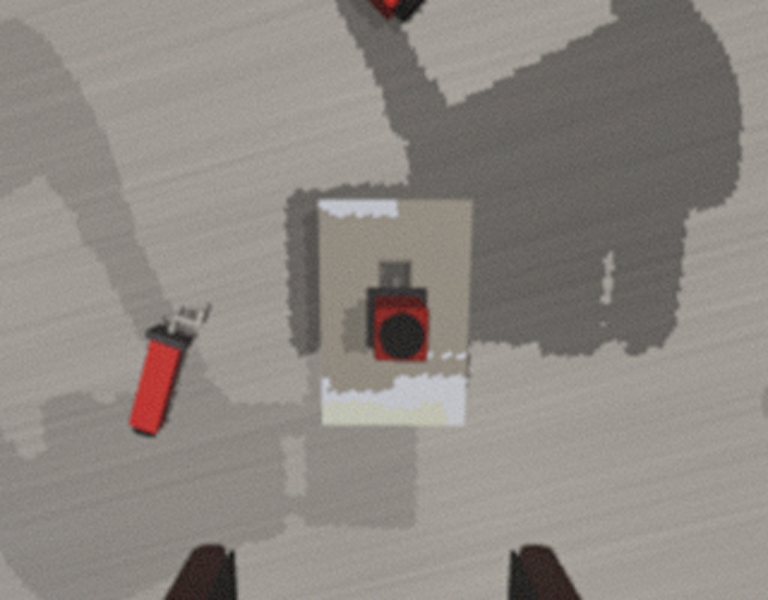

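The tool is now aligned with the stand. The top corners are at crop (319,199), (473,200), (464,426) and (322,426); the slot is at (395,272) and the cap at (402,336).

```bash
python3 - <<'E'
from h import *
import pickle
c3=pickle.load(open("w3.pkl","rb"));c4=pickle.load(open("w4.pkl","rb"))
f=lambda p:(np.array(p)+.5)/2.4-.5+[160,0]
A=[(372,425),(245,345),(365,155),(490,244)];B=[(319,199),(473,200),(464,426),(322,426)]
P=[]
for a,b in zip(A,B):
    p,e=tri([ray(c3,f(a),c3["T"]),ray(c4,f(b),c4["T"])]);P.append(p);print(p.round(4),np.round(e[0],4),onz(c4,f(b),.043,c4["T"]).round(4),onz(c3,f(a),.043,c3["T"]).round(4))
P=np.array([ (onz(c4,f(b),.043,c4["T"])+onz(c3,f(a),.043,c3["T"]))/2 for a,b in zip(A,B)]);
m=P.mean(0);x=(P[0]+P[1]-P[2]-P[3])[:2]/2;y=(P[0]+P[3]-P[1]-P[2])[:2]/2;print("seat",m,np.linalg.norm(x),np.linalg.norm(y),np.degrees(np.arctan2(x[1],x[0])),np.degrees(np.arctan2(y[1],y[0])))
def cap(c):
    im=c["pixels"][80:180,270:370]; hsv=cv2.cvtColor(im,cv2.COLOR_RGB2HSV)
    red=((hsv[...,1]>150)&(hsv[...,2]>70)&((hsv[...,0]<8)|(hsv[...,0]>172))).astype(np.uint8)
    k=max(cv2.findContours(red,0,1)[0],key=cv2.contourArea); r=cv2.minAreaRect(k); return r
print(cap(c3),cap(c4))
p,e=tri([ray(c3,f((362,306)),c3["T"]),ray(c4,f((402,336)),c4["T"])]);print("cap",p,e)
T=c4["tool"]; print("cap in tool",T[:3,:3].T@(p-T[:3,3]),"seat in tool",T[:3,:3].T@(m-T[:3,3]), np.degrees(np.arctan2(T[1,0],T[0,0])))
E
```

```text
[0.4301 0.1416 0.0374] 0.0017 [0.4302 0.1435 0.043 ] [0.4316 0.1403 0.043 ]
[0.4457 0.2016 0.0407] 0.0003 [0.4457 0.2016 0.043 ] [0.4461 0.2011 0.043 ]
[0.5311 0.178  0.0504] 0.0002 [0.5331 0.1782 0.043 ] [0.5318 0.1784 0.043 ]
[0.5168 0.121  0.0481] 0.0001 [0.5179 0.1202 0.043 ] [0.5171 0.1204 0.043 ]
seat [0.48167741 0.160465   0.043     ] 0.08941610961344633 0.060606957313297266 165.55114930770975 -104.31801524220369
((40.22000503540039, 46.040000915527344), (21.600000381469727, 23.0), 36.869895935058594) ((56.5, 50.5), (13.0, 21.0), 90.0)
cap [0.4819015  0.16149433 0.1069448 ] [np.float64(4.974516015198261e-05), np.float64(4.974516015199311e-05)]
cap in tool [0.04500814 0.00945005 0.09425342] seat in tool [0.04507065 0.00837464 0.15819782] 165.40769907384004
```

Seat is (0.4817,0.1605) with heading 165.5°. The cap is at height 0.107 (text gives 0.108) and agrees within 1 mm. I'll grasp now.

>>> {"op": "drive_tool", "data": {"motion": [{"fingers": 0.3, "slide": [0.9, 0.18, 0], "spin": 0}, {"fingers": 0.3, "slide": [1.8, 0.36, 0], "spin": 0}, {"fingers": 0.3, "slide": [1.8, 0.36, 1.8], "spin": 0}, {"fingers": 0.3, "slide": [1.8, 0.36, 3.6], "spin": 0}, {"fingers": 0.3, "slide": [1.8, 0.36, 5.0], "spin": 0}]}}

```text
clock: 5.15
eef_pos: [0.4803, 0.1619, 0.0731]
tcp_rot: [-0.0, 0.126, 0.992, -0.0]
wrist_force: [-0.2, 1.0, -0.4]
grip_width: 0.697
gripper_force: 0.0
```

>>> {"op": "drive_tool", "data": {"motion": [{"fingers": 0.3, "slide": [0, 0, 0.5], "spin": 0}, {"fingers": 0.3, "slide": [0, 0, 0.7], "spin": 0}, {"fingers": 0.3, "slide": [0, 0, 0.7], "spin": 0}]}}

```text
clock: 5.45
eef_pos: [0.4815, 0.1624, 0.0588]
tcp_rot: [0.001, 0.125, 0.992, 0.0]
wrist_force: [0.1, 0.2, 0.8]
grip_width: 0.7
gripper_force: 0.0
```

>>> {"op": "drive_tool", "data": {"motion": [{"fingers": 1, "slide": [0, 0, 0], "spin": 0}, {"fingers": 1, "slide": [0, 0, 0], "spin": 0}, {"fingers": 1, "slide": [0, 0, 0], "spin": 0}, {"fingers": 1, "slide": [0, 0, 0], "spin": 0}, {"fingers": 1, "slide": [0, 0, 0], "spin": 0}], "grip_force": 40}}

```text
clock: 5.95
eef_pos: [0.481, 0.1625, 0.0579]
tcp_rot: [0.0, 0.125, 0.992, 0.0]
wrist_force: [-0.2, 0.3, 0.3]
grip_width: 0.284
gripper_force: 0.0
```

>>> {"op": "drive_tool", "data": {"motion": [{"fingers": 1, "slide": [0, 0, 0], "spin": 0}, {"fingers": 1, "slide": [0, 0, 0], "spin": 0}, {"fingers": 1, "slide": [0, 0, 0], "spin": 0}, {"fingers": 1, "slide": [0, 0, 0], "spin": 0}]}}

```text
clock: 6.35
eef_pos: [0.4809, 0.1624, 0.0577]
tcp_rot: [0.0, 0.125, 0.992, 0.0]
wrist_force: [-0.7, 0.2, 1.8]
grip_width: 0.201
gripper_force: 40.0
```

>>> {"op": "drive_tool", "data": {"motion": [{"fingers": 1, "slide": [0, 0, -0.4], "spin": 0}, {"fingers": 1, "slide": [0, 0, -1.4], "spin": 0}, {"fingers": 1, "slide": [0, 0, -2.6], "spin": 0}, {"fingers": 1, "slide": [0, 0, -4.0], "spin": 0}, {"fingers": 1, "slide": [0, 0, -4.0], "spin": 0}]}}

```text
clock: 6.85
eef_pos: [0.483, 0.163, 0.1641]
tcp_rot: [0.004, 0.125, 0.992, 0.002]
wrist_force: [0.6, 0.4, -0.8]
grip_width: 0.206
gripper_force: 40.0
```

The pick is held at 17.7 mm and 40 N, and it lifted freely. Carrying it over to the motor.

>>> {"op": "drive_tool", "data": {"motion": [{"fingers": 1, "slide": [-0.6, -1.2, 0], "spin": 0}, {"fingers": 1, "slide": [-1.4, -2.9, 0], "spin": 0}, {"fingers": 1, "slide": [-2.2, -4.6, 0], "spin": 0}, {"fingers": 1, "slide": [-3.0, -6.3, 0], "spin": 0}, {"fingers": 1, "slide": [-3.8, -8.0, 0], "spin": 0}]}}

```text
clock: 7.35
eef_pos: [0.5231, -0.0566, 0.1572]
tcp_rot: [-0.0, 0.125, 0.992, 0.0]
wrist_force: [0.4, 0.5, -0.9]
grip_width: 0.207
gripper_force: 40.0
```

>>> {"op": "drive_tool", "data": {"motion": [{"fingers": 1, "slide": [-0.8, -1.6, 0], "spin": -1}, {"fingers": 1, "slide": [-1.5, -3.0, 0], "spin": -2}, {"fingers": 1, "slide": [-2.1, -4.2, 0], "spin": -3.15}, {"fingers": 1, "slide": [-2.1, -4.2, 0], "spin": -3.15}, {"fingers": 1, "slide": [-2.1, -4.2, 0], "spin": -3.15}]}}

```text
clock: 7.85
eef_pos: [0.5477, -0.17, 0.1568]
tcp_rot: [-0.001, -0.038, 0.999, 0.001]
wrist_force: [-0.6, -0.2, 0.2]
grip_width: 0.203
gripper_force: 40.0
```

```bash
python3 - <<'E'
from h import *
c=wrist("w5"); print(c["tool"],env.get_state()["clock"],env.get_state()["joint_positions"],env.get_state()["wrist_force"])
cv2.imwrite("pics/w5c.png",cv2.resize(c["pixels"][120:300,220:420,::-1],None,fx=3.3,fy=3.3,interpolation=cv2.INTER_CUBIC))
E
```

```text
[[-9.97089423e-01 -7.62246764e-02 -1.57545564e-03  5.47677190e-01]
 [-7.62262963e-02  9.97090047e-01  9.95046612e-04 -1.70018911e-01]
 [ 1.49502403e-03  1.11224160e-03 -9.99998264e-01  1.56754297e-01]
 [ 0.00000000e+00  0.00000000e+00  0.00000000e+00  1.00000000e+00]] 7.9 [-3.59185006e-01  1.71928009e-02  1.42305013e+00  5.12888728e-04
  1.70272737e+00 -2.00759086e+00] [-0.70023865  0.09425651  0.03087087]
```

View pics/w5c.png

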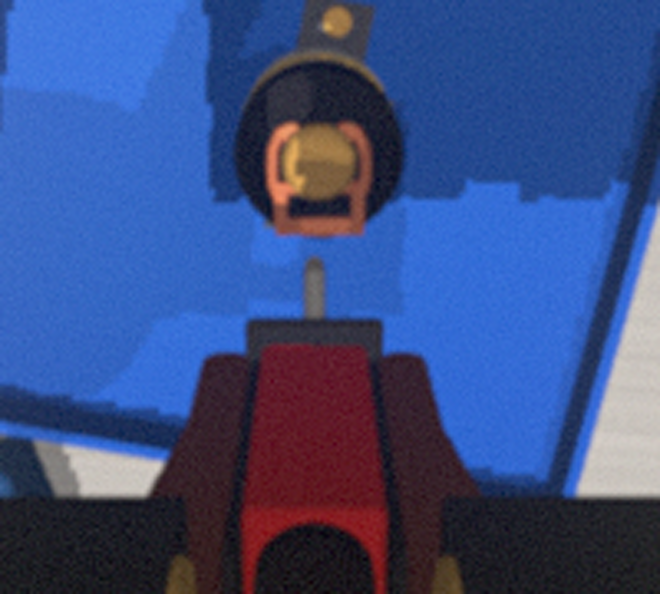

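The claw's wire runs from crop (314,320) to its end at (314,262). The eye is ahead at (320,208), the ring is square to the tool, and the bridge is at y≈228. Now the offsets.

```bash
python3 - <<'E'
from h import *
import pickle
c=pickle.load(open("w5.pkl","rb")); K=c["tool_from_camera"]
im=c["pixels"].astype(int)
print("col316 V rows180-222:",[tuple(im[r,315]) for r in range(192,218)])
f=lambda p:(np.array(p)+.5)/3.3-.5+[220,120]
h=c["tool"][2,3]
for n,p,z in[("brass",(319,162),h-.0713),("eye",(320,208),h-.063),("bridge out",(320,236),h-.0625)]: print(n,onz(c,f(p),z,K).round(4))
for z in(.0255,.035,.04,.045,.051): print("tip edge z",z,onz(c,f((314,259)),z,K).round(4))
E
```

```text
col316 V rows180-222: [(np.int64(55), np.int64(84), np.int64(164)), (np.int64(42), np.int64(94), np.int64(190)), (np.int64(46), np.int64(99), np.int64(195)), (np.int64(48), np.int64(101), np.int64(195)), (np.int64(45), np.int64(94), np.int64(185)), (np.int64(71), np.int64(94), np.int64(159)), (np.int64(83), np.int64(83), np.int64(105)), (np.int64(80), np.int64(76), np.int64(76)), (np.int64(79), np.int64(77), np.int64(79)), (np.int64(91), np.int64(88), np.int64(89)), (np.int64(100), np.int64(100), np.int64(100)), (np.int64(109), np.int64(108), np.int64(109)), (np.int64(111), np.int64(109), np.int64(112)), (np.int64(111), np.int64(108), np.int64(107)), (np.int64(112), np.int64(113), np.int64(111)), (np.int64(109), np.int64(109), np.int64(109)), (np.int64(118), np.int64(116), np.int64(115)), (np.int64(111), np.int64(107), np.int64(110)), (np.int64(110), np.int64(109), np.int64(110)), (np.int64(109), np.int64(106), np.int64(106)), (np.int64(112), np.int64(111), np.int64(113)), (np.int64(113), np.int64(109), np.int64(112)), (np.int64(110), np.int64(108), np.int64(109)), (np.int64(105), np.int64(102), np.int64(102)), (np.int64(72), np.int64(73), np.int64(78)), (np.int64(48), np.int64(44), np.int64(57))]
brass [0.0238 0.0005 0.0855]
eye [0.0105 0.0008 0.0938]
bridge out [0.0032 0.0008 0.0943]
tip edge z 0.0255 [ 0.0181 -0.0007  0.0255]
tip edge z 0.035 [ 0.0152 -0.0007  0.035 ]
tip edge z 0.04 [ 0.0137 -0.0007  0.04  ]
tip edge z 0.045 [ 0.0122 -0.0007  0.045 ]
tip edge z 0.051 [ 0.0103 -0.0007  0.051 ]
```

>>> {"op": "drive_tool", "data": {"motion": [{"fingers": 1, "slide": [-0.11, 0.06, 0.5], "spin": 0}, {"fingers": 1, "slide": [-0.11, 0.06, 1.0], "spin": 0}, {"fingers": 1, "slide": [-0.11, 0.06, 1.0], "spin": 0}, {"fingers": 1, "slide": [-0.11, 0.06, 1.0], "spin": 0}]}}

```text
clock: 8.3
eef_pos: [0.5503, -0.1671, 0.1316]
tcp_rot: [-0.001, -0.04, 0.999, 0.0]
wrist_force: [0.7, 1.1, -1.0]
grip_width: 0.199
gripper_force: 40.0
```

```bash
python3 - <<'E'
from h import *
c=wrist("w6"); print(c["tool"][:3,3],env.get_state()["wrist_force"])
im=c["pixels"].astype(int)
for u in (311,316,321): print(u,[(r,*map(int,im[r,u])) for r in range(164,222,2)])
s=env.camera("scene"); t=c["tool"][:3,3]
q=s["view"]@np.array([*(t+[-.014,0,-.04]),1]); print(s["cx"]+s["fx"]*q[0]/-q[2], s["cy"]-s["fy"]*q[1]/-q[2])
u,v=int(s["cx"]+s["fx"]*q[0]/-q[2]), int(s["cy"]-s["fy"]*q[1]/-q[2])
A=cv2.resize(s["pixels"][v-25:v+30,u-30:u+30,::-1],None,fx=9,fy=9,interpolation=cv2.INTER_CUBIC)[:495]
B=cv2.resize(c["pixels"][150:240,290:345,::-1],None,fx=5,fy=5.5,interpolation=cv2.INTER_CUBIC)[:495,:255]
print(A.shape,B.shape,u-30,v-25); cv2.imwrite("pics/w6c.png",np.hstack([A,B]))
import pickle; pickle.dump(s,open("s6.pkl","wb"))
E
```

```text
[ 0.55026758 -0.16711927  0.13160087] [ 0.05749546  0.02011836 -0.07595886]
311 [(164, 160, 122, 71), (166, 167, 128, 75), (168, 167, 127, 75), (170, 133, 101, 66), (172, 129, 99, 65), (174, 124, 93, 59), (176, 129, 96, 62), (178, 129, 97, 62), (180, 125, 98, 60), (182, 129, 99, 61), (184, 90, 69, 53), (186, 30, 33, 49), (188, 21, 24, 44), (190, 77, 52, 55), (192, 134, 75, 61), (194, 139, 81, 67), (196, 111, 77, 99), (198, 58, 118, 225), (200, 57, 112, 217), (202, 64, 106, 204), (204, 65, 107, 198), (206, 62, 104, 191), (208, 62, 98, 178), (210, 59, 95, 174), (212, 63, 98, 179), (214, 54, 92, 172), (216, 46, 66, 117), (218, 50, 51, 61), (220, 53, 51, 65)]
316 [(164, 157, 118, 71), (166, 165, 130, 75), (168, 170, 128, 76), (170, 135, 100, 63), (172, 135, 104, 67), (174, 129, 98, 60), (176, 131, 97, 61), (178, 129, 97, 62), (180, 124, 95, 59), (182, 126, 98, 65), (184, 88, 70, 56), (186, 27, 29, 47), (188, 25, 25, 47), (190, 73, 47, 48), (192, 134, 78, 69), (194, 138, 80, 67), (196, 118, 79, 90), (198, 65, 78, 108), (200, 81, 75, 80), (202, 104, 104, 101), (204, 117, 112, 111), (206, 112, 104, 105), (208, 115, 113, 110), (210, 112, 108, 108), (212, 113, 109, 108), (214, 115, 112, 110), (216, 75, 78, 78), (218, 45, 44, 57), (220, 54, 49, 65)]
321 [(164, 133, 103, 63), (166, 144, 107, 61), (168, 164, 124, 71), (170, 170, 131, 77), (172, 161, 123, 70), (174, 160, 121, 71), (176, 132, 100, 66), (178, 128, 99, 63), (180, 112, 84, 55), (182, 98, 70, 55), (184, 28, 23, 41), (186, 18, 28, 46), (188, 19, 28, 44), (190, 77, 46, 47), (192, 170, 99, 81), (194, 170, 96, 73), (196, 141, 105, 135), (198, 50, 104, 199), (200, 47, 95, 196), (202, 46, 102, 197), (204, 46, 99, 199), (206, 51, 98, 198), (208, 50, 102, 201), (210, 48, 102, 200), (212, 49, 99, 199), (214, 40, 94, 195), (216, 49, 72, 135), (218, 43, 46, 57), (220, 48, 49, 59)]
270.7585686265092 170.12796376877742
(495, 540, 3) (495, 255, 3) 240 145
```

View pics/w6c.png

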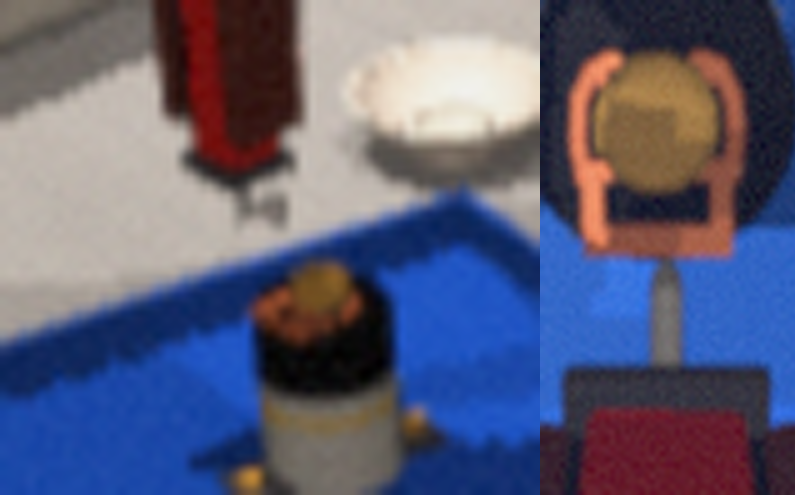

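The left part shows the claw hanging from the collar with its tip at about crop (278,226), roughly 20 mm above the ring. The right part shows the bridge at y≈222-255 and the claw end at y≈262, laterally well centred in the eye (x≈667 against 660). That was my last picture, so from here I go by numbers.

```bash
python3 - <<'E'
from h import *
import pickle
c=pickle.load(open("w6.pkl","rb")); K=c["tool_from_camera"]; s=pickle.load(open("s6.pkl","rb"))
im=c["pixels"].astype(int)
print([(u,*map(int,im[206,u])) for u in range(308,324)]); print([(u,*map(int,im[188,u])) for u in range(296,334,1)][::2])
h=c["tool"][2,3]
print("inner",onz(c,(316,190),h-.063,K),"outer",onz(c,(316,196.7),h-.063,K),"brass near edge",onz(c,(316,184.2),h-.0705,K))
for z in(.035,.04,.045): print("tip edge",z,onz(c,(316,198),z,K))
o,d=ray(s,(270.9,170.1)); T=np.linalg.inv(c["tool"]); o2=T[:3,:3]@o+T[:3,3]; d2=T[:3,:3]@d
for y in (-.0,): k=(y-o2[1])/d2[1]; print("scene tip in tool",o2+k*d2)
b=T@np.array([.5245,-.1713,.07,1]); print("brass in tool",b)
E
```

```text
[(308, 57, 115, 222), (309, 59, 118, 227), (310, 51, 110, 221), (311, 62, 104, 191), (312, 87, 96, 138), (313, 103, 104, 107), (314, 112, 110, 109), (315, 112, 112, 111), (316, 112, 104, 105), (317, 100, 99, 109), (318, 79, 97, 152), (319, 50, 94, 185), (320, 49, 100, 199), (321, 51, 98, 198), (322, 49, 101, 200), (323, 50, 101, 198)]
[(296, 40, 43, 55), (298, 172, 101, 81), (300, 238, 144, 104), (302, 185, 106, 80), (304, 32, 31, 47), (306, 35, 37, 49), (308, 22, 27, 47), (310, 20, 24, 44), (312, 21, 24, 44), (314, 26, 29, 48), (316, 25, 25, 47), (318, 18, 27, 43), (320, 17, 24, 45), (322, 27, 34, 50), (324, 118, 72, 62), (326, 142, 82, 66), (328, 100, 62, 59), (330, 19, 22, 41), (332, 27, 25, 45)]
inner [0.01127724 0.00017362 0.06860087] outer [0.00611193 0.00017709 0.06860087] brass near edge [0.01762617 0.00014086 0.06110087]
tip edge 0.035 [1.52772772e-02 4.32537294e-05 3.50000000e-02]
tip edge 0.04 [1.37632154e-02 6.32696154e-05 4.00000000e-02]
tip edge 0.045 [1.22491537e-02 8.32855014e-05 4.50000000e-02]
scene tip in tool [0.01522508 0.         0.04088785]
brass in tool [ 0.02591842 -0.00215508  0.06164174  1.        ]
```

>>> {"op": "drive_tool", "data": {"motion": [{"fingers": 1, "slide": [0.03, 0, 0.3], "spin": 0}, {"fingers": 1, "slide": [0.03, 0, 0.6], "spin": 0}, {"fingers": 1, "slide": [0.03, 0, 0.6], "spin": 0}, {"fingers": 1, "slide": [0.03, 0, 0.6], "spin": 0}]}}

```text
clock: 8.8
eef_pos: [0.5497, -0.168, 0.1171]
tcp_rot: [-0.0, -0.04, 0.999, 0.0]
wrist_force: [0.1, -0.8, -0.4]
grip_width: 0.197
gripper_force: 40.0
```

```bash
cat > look.py <<'E'
from h import *
import sys
def look(n,r0,r1):
    c=wrist(n); print(c["tool"][:3,3],env.get_state()["wrist_force"].round(2),env.get_state()["clock"])
    im=c["pixels"].astype(int)
    for u in (307,310,315,320): print(u,[(r,*map(int,im[r,u])) for r in range(r0,r1)])
E
python3 -c "
from look import *
look('w7',168,206)"
```

```text
[ 0.54969142 -0.16796493  0.11709503] [-0.06 -0.35 -0.18] 8.85
307 [(168, 132, 104, 67), (169, 147, 112, 70), (170, 155, 118, 67), (171, 156, 121, 72), (172, 141, 107, 67), (173, 134, 104, 62), (174, 133, 102, 63), (175, 135, 102, 64), (176, 130, 101, 63), (177, 134, 103, 67), (178, 131, 98, 62), (179, 131, 97, 61), (180, 132, 100, 63), (181, 135, 102, 65), (182, 132, 102, 64), (183, 131, 100, 65), (184, 130, 101, 63), (185, 134, 105, 67), (186, 130, 99, 61), (187, 124, 93, 62), (188, 112, 87, 60), (189, 86, 68, 59), (190, 39, 36, 45), (191, 21, 26, 44), (192, 24, 28, 45), (193, 29, 28, 47), (194, 26, 29, 45), (195, 25, 23, 41), (196, 66, 41, 49), (197, 103, 61, 56), (198, 130, 74, 63), (199, 138, 83, 69), (200, 145, 88, 70), (201, 138, 76, 57), (202, 140, 84, 93), (203, 117, 102, 175), (204, 64, 115, 224), (205, 54, 121, 229)]
310 [(168, 146, 109, 65), (169, 163, 125, 72), (170, 169, 128, 73), (171, 158, 121, 72), (172, 146, 111, 72), (173, 134, 103, 63), (174, 139, 104, 66), (175, 134, 99, 60), (176, 136, 103, 68), (177, 128, 100, 62), (178, 131, 99, 61), (179, 131, 99, 64), (180, 
[... 1372 characters left out ...]
8, 129, 76), (172, 155, 120, 70), (173, 145, 110, 67), (174, 139, 107, 66), (175, 134, 102, 61), (176, 134, 103, 64), (177, 130, 99, 60), (178, 131, 102, 62), (179, 133, 101, 63), (180, 128, 97, 60), (181, 134, 102, 65), (182, 140, 106, 70), (183, 137, 106, 67), (184, 133, 104, 68), (185, 132, 101, 61), (186, 131, 103, 67), (187, 124, 97, 62), (188, 110, 84, 54), (189, 90, 71, 57), (190, 60, 53, 56), (191, 25, 24, 44), (192, 28, 27, 45), (193, 27, 35, 48), (194, 26, 26, 46), (195, 34, 31, 43), (196, 70, 48, 55), (197, 104, 63, 58), (198, 132, 78, 64), (199, 137, 80, 65), (200, 137, 79, 63), (201, 140, 79, 57), (202, 143, 86, 88), (203, 110, 88, 146), (204, 64, 102, 196), (205, 45, 102, 204)]
```

```bash
python3 - <<'E'
from h import *
import pickle
c=pickle.load(open("w7.pkl","rb")); K=c["tool_from_camera"]; h=c["tool"][2,3]
print("inner",onz(c,(310,196.3),h-.063,K)[0],"outer",onz(c,(310,203),h-.063,K)[0],"brass near edge",onz(c,(316,190.5),h-.0705,K)[0], "brass far")
for z in(.033,.038,.043,.048): print("tip edge",z,onz(c,(315,196.4),z,K)[0])
T=np.linalg.inv(c["tool"]);print((T@np.array([.5245,-.1713,.07,1]))[:2])
E
```

```text
inner 0.010733075470890752 outer 0.005837394152674827 brass near edge 0.017005207840197864 brass far
tip edge 0.033 0.01693328164225106
tip edge 0.038 0.015446120354457138
tip edge 0.043 0.013958959066663217
tip edge 0.048 0.012471797778869295
[ 0.02533536 -0.00135302]
```

>>> {"op": "drive_tool", "data": {"motion": [{"fingers": 1, "slide": [0.02, 0, 0.1], "spin": 0}, {"fingers": 1, "slide": [0.02, 0, 0.2], "spin": 0}, {"fingers": 1, "slide": [0.02, 0, 0.28], "spin": 0}, {"fingers": 1, "slide": [0.02, 0, 0.36], "spin": 0}, {"fingers": 1, "slide": [0.02, 0, 0.36], "spin": 0}]}}

```text
clock: 9.35
eef_pos: [0.5493, -0.168, 0.1082]
tcp_rot: [-0.0, -0.04, 0.999, 0.0]
wrist_force: [-0.6, 0.7, -0.9]
grip_width: 0.199
gripper_force: 40.0
```

```bash
sed -i 's/(307,310,315,320)/(308,315)/' look.py; python3 -c "
from look import *
look('w8',184,212)"
```

```text
[ 0.54929091 -0.16796366  0.10815942] [-0.03 -0.2  -1.37] 9.4
308 [(184, 135, 102, 65), (185, 139, 108, 68), (186, 136, 102, 64), (187, 134, 102, 63), (188, 136, 103, 67), (189, 137, 104, 63), (190, 138, 103, 68), (191, 138, 107, 68), (192, 128, 98, 60), (193, 108, 83, 61), (194, 70, 58, 51), (195, 31, 24, 36), (196, 24, 26, 41), (197, 19, 22, 40), (198, 17, 25, 39), (199, 28, 34, 45), (200, 53, 37, 44), (201, 91, 55, 59), (202, 123, 70, 61), (203, 136, 79, 61), (204, 140, 80, 65), (205, 140, 79, 57), (206, 145, 85, 70), (207, 123, 85, 110), (208, 86, 105, 190), (209, 58, 116, 229), (210, 60, 121, 230), (211, 58, 119, 229)]
315 [(184, 132, 99, 59), (185, 137, 107, 70), (186, 137, 102, 62), (187, 134, 101, 62), (188, 134, 102, 65), (189, 134, 105, 68), (190, 133, 103, 65), (191, 134, 103, 61), (192, 140, 107, 67), (193, 133, 98, 62), (194, 117, 89, 51), (195, 87, 70, 51), (196, 47, 45, 52), (197, 67, 66, 73), (198, 86, 84, 89), (199, 88, 84, 86), (200, 89, 87, 90), (201, 98, 98, 96), (202, 113, 112, 112), (203, 118, 116, 116), (204, 129, 124, 123), (205, 125, 122, 118), (206, 118, 117, 114), (207, 118, 117, 115), (208, 122, 119, 117), (209, 125, 120, 120), (210, 118, 116, 114), (211, 120, 117, 116)]
```

>>> {"op": "drive_tool", "data": {"motion": [{"fingers": 1, "slide": [0, 0, 0.03], "spin": 0}, {"fingers": 1, "slide": [0, 0, 0.06], "spin": 0}, {"fingers": 1, "slide": [0, 0, 0.09], "spin": 0}, {"fingers": 1, "slide": [0, 0, 0.12], "spin": 0}, {"fingers": 1, "slide": [0, 0, 0.12], "spin": 0}]}}

```text
clock: 9.9
eef_pos: [0.5494, -0.168, 0.1055]
tcp_rot: [-0.0, -0.04, 0.999, 0.0]
wrist_force: [-0.3, 0.1, -1.3]
grip_width: 0.199
gripper_force: 40.0
```

>>> {"op": "drive_tool", "data": {"motion": [{"fingers": 1, "slide": [0, 0, 0.02], "spin": 0}, {"fingers": 1, "slide": [0, 0, 0.04], "spin": 0}, {"fingers": 1, "slide": [0, 0, 0.06], "spin": 0}, {"fingers": 1, "slide": [0, 0, 0.06], "spin": 0}]}}

```text
clock: 10.3
eef_pos: [0.5494, -0.168, 0.104]
tcp_rot: [-0.0, -0.04, 0.999, 0.0]
wrist_force: [-0.0, -0.6, -1.1]
grip_width: 0.201
gripper_force: 40.0
```

>>> {"op": "drive_tool", "data": {"motion": [{"fingers": 1, "slide": [0, 0, 0.02], "spin": 0}, {"fingers": 1, "slide": [0, 0, 0.04], "spin": 0}, {"fingers": 1, "slide": [0, 0, 0.04], "spin": 0}]}}

```text
clock: 10.6
eef_pos: [0.5494, -0.168, 0.103]
tcp_rot: [-0.0, -0.04, 0.999, 0.0]
wrist_force: [0.1, -0.2, -1.3]
grip_width: 0.202
gripper_force: 40.0
```

>>> {"op": "drive_tool", "data": {"motion": [{"fingers": 1, "slide": [0, 0, 0.02], "spin": 0}, {"fingers": 1, "slide": [0, 0, 0.04], "spin": 0}, {"fingers": 1, "slide": [0, 0, 0.04], "spin": 0}]}}

```text
clock: 10.9
eef_pos: [0.5494, -0.168, 0.102]
tcp_rot: [-0.0, -0.04, 0.999, 0.0]
wrist_force: [0.5, -0.1, -0.8]
grip_width: 0.203
gripper_force: 40.0
```

>>> {"op": "drive_tool", "data": {"motion": [{"fingers": 1, "slide": [0, 0, 0.02], "spin": 0}, {"fingers": 1, "slide": [0, 0, 0.04], "spin": 0}, {"fingers": 1, "slide": [0, 0, 0.04], "spin": 0}]}}

```text
clock: 11.2
eef_pos: [0.5494, -0.168, 0.101]
tcp_rot: [-0.0, -0.04, 0.999, 0.0]
wrist_force: [-1.6, 0.3, -0.6]
grip_width: 0.202
gripper_force: 40.0
```

>>> {"op": "drive_tool", "data": {"motion": [{"fingers": 1, "slide": [0, 0, 0.02], "spin": 0}, {"fingers": 1, "slide": [0, 0, 0.04], "spin": 0}, {"fingers": 1, "slide": [0, 0, 0.04], "spin": 0}]}}

```text
clock: 11.5
eef_pos: [0.5494, -0.168, 0.1]
tcp_rot: [-0.0, -0.04, 0.999, 0.0]
wrist_force: [0.0, -0.5, -1.0]
grip_width: 0.203
gripper_force: 40.0
```

```bash
python3 -c "
from look import *
look('w9',190,218)"
```

```text
[ 0.54941788 -0.16801173  0.10000823] [-0.13  0.49 -1.24] 11.55
308 [(190, 135, 103, 61), (191, 135, 102, 62), (192, 131, 98, 57), (193, 140, 107, 65), (194, 141, 105, 64), (195, 135, 104, 61), (196, 125, 95, 63), (197, 88, 66, 50), (198, 51, 45, 49), (199, 29, 30, 44), (200, 26, 24, 42), (201, 16, 20, 40), (202, 21, 21, 41), (203, 42, 33, 47), (204, 80, 52, 50), (205, 115, 69, 61), (206, 135, 79, 66), (207, 142, 84, 64), (208, 141, 85, 65), (209, 141, 81, 63), (210, 141, 84, 74), (211, 124, 91, 123), (212, 73, 98, 178), (213, 53, 106, 212), (214, 55, 113, 216), (215, 57, 107, 200), (216, 48, 79, 145), (217, 47, 50, 77)]
315 [(190, 140, 108, 62), (191, 137, 104, 63), (192, 136, 106, 63), (193, 132, 99, 57), (194, 135, 102, 63), (195, 140, 107, 65), (196, 135, 102, 61), (197, 125, 96, 56), (198, 107, 85, 66), (199, 94, 85, 80), (200, 91, 87, 92), (201, 98, 98, 99), (202, 117, 115, 113), (203, 124, 121, 121), (204, 125, 123, 123), (205, 124, 121, 119), (206, 121, 122, 120), (207, 122, 121, 120), (208, 125, 121, 122), (209, 120, 118, 120), (210, 125, 122, 123), (211, 125, 122, 119), (212, 124, 119, 118), (213, 128, 122, 120), (214, 126, 119, 117), (215, 110, 109, 105), (216, 83, 79, 82), (217, 54, 52, 58)]
```

>>> {"op": "drive_tool", "data": {"motion": [{"fingers": 1, "slide": [0, 0, 0.02], "spin": 0}, {"fingers": 1, "slide": [0, 0, 0.04], "spin": 0}, {"fingers": 1, "slide": [0, 0, 0.04], "spin": 0}]}}

```text
clock: 11.85
eef_pos: [0.5495, -0.168, 0.0993]
tcp_rot: [0.0, -0.04, 0.999, -0.0]
wrist_force: [0.8, 0.1, 0.3]
grip_width: 0.207
gripper_force: 40.0
```

>>> {"op": "drive_tool", "data": {"motion": [{"fingers": 1, "slide": [0, 0, 0.02], "spin": 0}, {"fingers": 1, "slide": [0, 0, 0.04], "spin": 0}, {"fingers": 1, "slide": [0, 0, 0.04], "spin": 0}]}}

```text
clock: 12.15
eef_pos: [0.5496, -0.1681, 0.0989]
tcp_rot: [0.0, -0.04, 0.999, -0.0]
wrist_force: [-1.4, 0.3, 5.5]
grip_width: 0.199
gripper_force: 40.0
```

Contact came at TCP z≈0.099, about +6.5 N. That puts the wire extension near 4-5 mm if the tip is on the hub, which matches the image. I'll ease off and pull outward gently (tool -x) to confirm that it hooks.

>>> {"op": "drive_tool", "data": {"motion": [{"fingers": 1, "slide": [0, 0, -0.04], "spin": 0}, {"fingers": 1, "slide": [0, 0, -0.04], "spin": 0}, {"fingers": 1, "slide": [-0.04, 0, -0.04], "spin": 0}, {"fingers": 1, "slide": [-0.04, 0, -0.04], "spin": 0}]}}

```text
clock: 12.55
eef_pos: [0.5505, -0.168, 0.0991]
tcp_rot: [-0.0, -0.04, 0.999, -0.0]
wrist_force: [-0.7, -0.3, 4.1]
grip_width: 0.204
gripper_force: 40.0
```

>>> {"op": "drive_tool", "data": {"motion": [{"fingers": 1, "slide": [-0.04, 0, 0], "spin": 0}, {"fingers": 1, "slide": [-0.04, 0, 0], "spin": 0}]}}

```text
clock: 12.75
eef_pos: [0.5515, -0.1679, 0.0991]
tcp_rot: [-0.0, -0.04, 0.999, -0.0]
wrist_force: [-1.4, -1.0, 2.0]
grip_width: 0.201
gripper_force: 40.0
```

>>> {"op": "drive_tool", "data": {"motion": [{"fingers": 1, "slide": [-0.04, 0, 0], "spin": 0}, {"fingers": 1, "slide": [-0.04, 0, 0], "spin": 0}]}}

```text
clock: 12.95
eef_pos: [0.5521, -0.1679, 0.099]
tcp_rot: [-0.001, -0.04, 0.999, 0.0]
wrist_force: [-4.0, -0.5, 3.4]
grip_width: 0.205
gripper_force: 40.0
```

>>> {"op": "drive_tool", "data": {"motion": [{"fingers": 1, "slide": [-0.04, 0, -0.01], "spin": 0}, {"fingers": 1, "slide": [-0.04, 0, -0.01], "spin": 0}]}}

```text
clock: 13.15
eef_pos: [0.5526, -0.1678, 0.099]
tcp_rot: [-0.001, -0.039, 0.999, 0.0]
wrist_force: [-4.9, -0.1, 3.7]
grip_width: 0.204
gripper_force: 40.0
```

>>> {"op": "drive_tool", "data": {"motion": [{"fingers": 1, "slide": [-0.04, 0, -0.01], "spin": 0}, {"fingers": 1, "slide": [-0.04, 0, -0.01], "spin": 0}]}}

```text
clock: 13.35
eef_pos: [0.5529, -0.1678, 0.099]
tcp_rot: [-0.002, -0.039, 0.999, 0.0]
wrist_force: [-6.3, -0.7, 3.5]
grip_width: 0.203
gripper_force: 40.0
```

The claw is hooked and the pull force is rising. Continuing the pull.

>>> {"op": "drive_tool", "data": {"motion": [{"fingers": 1, "slide": [-0.04, 0, -0.01], "spin": 0}, {"fingers": 1, "slide": [-0.08, 0, -0.02], "spin": 0}, {"fingers": 1, "slide": [-0.08, 0, -0.02], "spin": 0}]}}

```text
clock: 13.65
eef_pos: [0.5543, -0.1676, 0.099]
tcp_rot: [-0.003, -0.039, 0.999, 0.0]
wrist_force: [-9.2, -0.6, 2.9]
grip_width: 0.2
gripper_force: 40.0
```

>>> {"op": "drive_tool", "data": {"motion": [{"fingers": 1, "slide": [-0.04, 0, 0], "spin": 0}, {"fingers": 1, "slide": [-0.08, 0, 0], "spin": 0}, {"fingers": 1, "slide": [-0.08, 0, 0], "spin": 0}]}}

```text
clock: 13.95
eef_pos: [0.5556, -0.1676, 0.0988]
tcp_rot: [-0.004, -0.039, 0.999, 0.0]
wrist_force: [-11.1, -0.7, 3.9]
grip_width: 0.2
gripper_force: 40.0
```

>>> {"op": "drive_tool", "data": {"motion": [{"fingers": 1, "slide": [-0.04, 0, -0.01], "spin": 0}, {"fingers": 1, "slide": [-0.08, 0, -0.01], "spin": 0}, {"fingers": 1, "slide": [-0.08, 0, -0.01], "spin": 0}]}}

```text
clock: 14.25
eef_pos: [0.5577, -0.1674, 0.0989]
tcp_rot: [-0.004, -0.039, 0.999, 0.0]
wrist_force: [-10.2, -0.5, 2.0]
grip_width: 0.2
gripper_force: 40.0
```

>>> {"op": "drive_tool", "data": {"motion": [{"fingers": 1, "slide": [-0.04, 0, -0.01], "spin": 0}, {"fingers": 1, "slide": [-0.08, 0, -0.01], "spin": 0}, {"fingers": 1, "slide": [-0.08, 0, -0.01], "spin": 0}]}}

```text
clock: 14.55
eef_pos: [0.5626, -0.1667, 0.0996]
tcp_rot: [-0.0, -0.04, 0.999, 0.0]
wrist_force: [0.4, 0.3, -1.0]
grip_width: 0.205
gripper_force: 40.0
```

It snapped free (force back to 0). Now I'll drag the ring off the hub.

>>> {"op": "drive_tool", "data": {"motion": [{"fingers": 1, "slide": [-0.1, 0, 0], "spin": 0}, {"fingers": 1, "slide": [-0.2, 0, 0], "spin": 0}, {"fingers": 1, "slide": [-0.3, 0, 0], "spin": 0}, {"fingers": 1, "slide": [-0.4, 0, 0], "spin": 0}, {"fingers": 1, "slide": [-0.5, 0, 0], "spin": 0}]}}

```text
clock: 15.05
eef_pos: [0.5752, -0.166, 0.1007]
tcp_rot: [0.0, -0.04, 0.999, 0.0]
wrist_force: [-0.3, 0.1, -0.1]
grip_width: 0.205
gripper_force: 40.0
```

```bash
cat > cop.py <<'E'
from h import *
def cop(n):
    c=wrist(n); s=env.get_state(); print(s["eef_pos"].round(4),s["wrist_force"].round(1),s["clock"])
    hsv=cv2.cvtColor(c["pixels"],cv2.COLOR_RGB2HSV);H,S,V=cv2.split(hsv)
    m=((H<14)&(H>3)&(S>90)&(S<190)&(V>90)).astype(np.uint8); m[300:]=0
    n_,l,st,ce=cv2.connectedComponentsWithStats(m)
    K=c["T"]
    for i in range(1,n_):
        if st[i,4]>25: print(st[i],ce[i].round(1),"z.06",onz(c,ce[i],.0615,K).round(4),"z.005",onz(c,ce[i],.006,K).round(4))
def topcop():
    c=env.camera("top");hsv=cv2.cvtColor(c["pixels"],cv2.COLOR_RGB2HSV);H,S,V=cv2.split(hsv)
    m=((H<14)&(H>3)&(S>90)&(S<200)&(V>90)).astype(np.uint8)
    n_,l,st,ce=cv2.connectedComponentsWithStats(m[140:260,330:430])
    for i in range(1,n_):
        if st[i,4]>5: p=ce[i]+[330,140]; print("top",st[i],p.round(1),onz(c,p,.0615).round(4),onz(c,p,.006).round(4))
E
python3 -c "
from cop import *
cop('v1')"
```

```text
[ 0.5755 -0.1659  0.1006] [-0.8  0.4 -1. ] 15.1
[309 168  31  31 209] [324.  183.8] z.06 [ 0.5514 -0.1627  0.0615] z.005 [ 0.5654 -0.1599  0.006 ]
```

>>> {"op": "drive_tool", "data": {"motion": [{"fingers": 1, "slide": [-0.15, 0, 0.02], "spin": 0}, {"fingers": 1, "slide": [-0.3, 0, 0.02], "spin": 0}, {"fingers": 1, "slide": [-0.45, 0, 0.02], "spin": 0}, {"fingers": 1, "slide": [-0.6, 0, 0.02], "spin": 0}, {"fingers": 1, "slide": [-0.75, 0, 0.02], "spin": 0}]}}

```text
clock: 15.6
eef_pos: [0.5939, -0.1645, 0.1001]
tcp_rot: [-0.0, -0.04, 0.999, 0.0]
wrist_force: [-0.2, -0.4, -0.2]
grip_width: 0.204
gripper_force: 40.0
```

```bash
python3 -c "
from cop import *
cop('v2');topcop()"
```

```text
[ 0.5943 -0.1644  0.1   ] [-0.6 -0.   0.3] 15.65
[309 139  32  38 277] [325.3 157.5] z.06 [ 0.553  -0.1619  0.0615] z.005 [ 0.5623 -0.1593  0.006 ]
```

>>> {"op": "drive_tool", "data": {"motion": [{"fingers": 1, "slide": [0, 0, -0.8], "spin": 0}, {"fingers": 1, "slide": [0, 0, -2.0], "spin": 0}, {"fingers": 1, "slide": [0, 0, -3.0], "spin": 0}, {"fingers": 1, "slide": [0, 0, -3.0], "spin": 0}, {"fingers": 1, "slide": [0, 0, -3.0], "spin": 0}]}}

```text
clock: 16.2
eef_pos: [0.5937, -0.1646, 0.1749]
tcp_rot: [0.0, -0.04, 0.999, -0.0]
wrist_force: [-0.6, -0.7, -1.3]
grip_width: 0.205
gripper_force: 40.0
```

```bash
python3 - <<'E'
from cop import *
import pickle
cop('v3');topcop()
def mk(n):
    c=pickle.load(open(n+".pkl","rb"));H,S,V=cv2.split(cv2.cvtColor(c["pixels"],cv2.COLOR_RGB2HSV))
    m=((H<14)&(H>3)&(S>90)&(S<190)&(V>90)).astype(np.uint8);m[300:]=0
    k=max(cv2.findContours(m,0,1)[0],key=cv2.contourArea);r=cv2.minAreaRect(k);return c,np.array(r[0]),r,k
c2,p2,r2,k2=mk("v2");c3,p3,r3,k3=mk("v3");print(r2,r3);print(tri([ray(c2,p2,c2["T"]),ray(c3,p3,c3["T"])]))
for z in(.006,.02,.04): 
    print(z,[np.linalg.norm(a-b).round(4) for b4 in [np.array([onz(c3,q,z,c3["T"])[:2] for q in cv2.boxPoints(r3)])] for a,b in [(b4[0],b4[1]),(b4[1],b4[2])]])
E
```

```text
[ 0.5932 -0.1644  0.1735] [-0.1 -0.6  0.2] 16.25
[311 131  24  29 153] [323.2 142.9] z.06 [ 0.5532 -0.1614  0.0615] z.005 [ 0.5601 -0.1595  0.006 ]
((323.54998779296875, 158.65000915527344), (33.203914642333984, 30.35786247253418), 71.56504821777344) ((321.75, 145.24998474121094), (26.246902465820312, 23.400854110717773), 71.56504821777344)
(array([ 0.55995526, -0.16138074,  0.02556124]), [np.float64(4.6604446960400884e-05), np.float64(4.6604446960496104e-05)])
0.006 [np.float64(0.0235), np.float64(0.0267)]
0.02 [np.float64(0.0226), np.float64(0.0255)]
0.04 [np.float64(0.0211), np.float64(0.0239)]
```

```bash
python3 - <<'E'
from h import *
import pickle
def mk(n):
    c=pickle.load(open(n+".pkl","rb"));H,S,V=cv2.split(cv2.cvtColor(c["pixels"],cv2.COLOR_RGB2HSV))
    m=((H<15)&(H>2)&(S>80)&(V>60)).astype(np.uint8);m[180:]=0;m[:,:290]=0;m[:,350:]=0
    return c,m
c2,m2=mk("v2");c3,m3=mk("v3")
for m,a,b in((m2,135,182),(m3,128,164)):
    for r in range(a,b): print("".join(".#"[x] for x in m[r,300:348]))
    print()
k=lambda m:max(cv2.findContours(m,0,1)[0],key=cv2.contourArea)[:,0,:].astype(float)
a,b=k(m2),k(m3)
for d in [(1,0),(-1,0),(0,1),(0,-1),(1,1),(-1,1),(1,-1),(-1,-1)]:
    s1=a@d;s2=b@d;p=a[s1>=s1.max()-.5].mean(0);q=b[s2>=s2.max()-.5].mean(0)
    print(d,p,q,*[x for x in tri([ray(c2,p,c2["T"]),ray(c3,q,c3["T"])])])
E
```

```text
................................................
................................................
................................................
................................................
..............................###...............
.............................####...............
..........................#######...............
...##...................##########..............
..........#..........#############..............
............#.......########...###..............
....................#####.......##..............
....................#...........###.............
................................###.............
................................###.............
.................................##.............
.................................###............
.................................####...........
................................######..........
.........###..................########..........
.........###...............############.........
.........####..........##########...###.........
..........###......##########........##.........
..........####..######
[... 3449 characters left out ...]
] [ 0.54466077 -0.15864112  0.03639992] [np.float64(0.0009593360684111631), np.float64(0.0009593360684112313)]
(1, 1) [337.5 170.5] [332.5 155.5] [ 0.57199409 -0.14873041  0.00652986] [np.float64(0.00012060221337120492), np.float64(0.00012060221337107325)]
(-1, 1) [312.5 172.5] [314.5 157.5] [ 5.76676917e-01 -1.67746119e-01 -1.90504390e-04] [np.float64(0.0007346088185512812), np.float64(0.0007346088185512414)]
(1, -1) [332. 139.] [328.5 131.5] [ 0.55140633 -0.15319885 -0.03075384] [np.float64(0.0001354195805981228), np.float64(0.0001354195805981176)]
(-1, -1) [309. 153.] [319.5 132.5] [ 0.53253607 -0.1697551   0.18305363] [np.float64(0.0020064708450391582), np.float64(0.0020064708450392215)]
```

The ring lies in the tray just outside the motor, with its jaws pointing outward, so that part is done. I'll bring the pick back to the stand, after checking that it hasn't rotated in the grip.

>>> {"op": "drive_tool", "data": {"motion": [{"fingers": 1, "slide": [0.3, 1.4, 0], "spin": 0}, {"fingers": 1, "slide": [0.7, 3.1, 0], "spin": 0}, {"fingers": 1, "slide": [1.1, 4.8, 0], "spin": 0}, {"fingers": 1, "slide": [1.5, 6.5, 0], "spin": 0}, {"fingers": 1, "slide": [1.9, 8.2, 0], "spin": 0}]}}

```text
clock: 16.8
eef_pos: [0.5285, 0.0375, 0.1729]
tcp_rot: [-0.002, -0.039, 0.999, 0.0]
wrist_force: [1.1, 0.8, -0.0]
grip_width: 0.204
gripper_force: 40.0
```

>>> {"op": "drive_tool", "data": {"motion": [{"fingers": 1, "slide": [0.4, 1.6, 0], "spin": 0.8}, {"fingers": 1, "slide": [0.8, 3.2, 0], "spin": 1.6}, {"fingers": 1, "slide": [1.2, 4.4, 0], "spin": 2.4}, {"fingers": 1, "slide": [1.58, 5.18, 0], "spin": 3.17}, {"fingers": 1, "slide": [1.58, 5.18, 0], "spin": 3.17}]}}

```text
clock: 17.3
eef_pos: [0.4786, 0.164, 0.1733]
tcp_rot: [-0.001, 0.125, 0.992, -0.0]
wrist_force: [0.9, 0.2, -0.7]
grip_width: 0.204
gripper_force: 40.0
```

>>> {"op": "drive_tool", "data": {"motion": [{"fingers": 1, "slide": [0, 0, 0], "spin": 0}, {"fingers": 1, "slide": [0, 0, 0], "spin": 0}]}}

```text
clock: 17.5
eef_pos: [0.4805, 0.1611, 0.1742]
tcp_rot: [-0.0, 0.126, 0.992, -0.0]
wrist_force: [1.0, -0.5, -1.1]
grip_width: 0.204
gripper_force: 40.0
```

```bash
python3 - <<'E'
from h import *
import pickle
c=wrist("x1"); T=c["tool"]; print(T[:3,3],np.degrees(np.arctan2(T[1,0],T[0,0])),T[:2,2],env.get_state()["clock"])
a=pickle.load(open("w5.pkl","rb"))["pixels"].astype(int); b=c["pixels"].astype(int); v=pickle.load(open("v3.pkl","rb"))["pixels"].astype(int)
for im in(a,v,b): print([(r,*map(int,im[r,315])) for r in range(194,232,2)])
d=T[:3,:3].T@(np.array([.481,.1624,.0577])-T[:3,3]); print("to grasp pose, units",d/.025)
E
```

```text
[0.48053169 0.1610805  0.17424083] 165.53724217157958 [-0.00110101 -0.0007964 ] 17.55
[(194, 46, 99, 195), (196, 45, 94, 185), (198, 83, 83, 105), (200, 79, 77, 79), (202, 100, 100, 100), (204, 111, 109, 112), (206, 112, 113, 111), (208, 118, 116, 115), (210, 110, 109, 110), (212, 112, 111, 113), (214, 110, 108, 109), (216, 72, 73, 78), (218, 41, 40, 55), (220, 54, 52, 66), (222, 47, 49, 63), (224, 67, 39, 51), (226, 95, 30, 49), (228, 96, 27, 44), (230, 98, 29, 43)]
[(194, 50, 96, 189), (196, 56, 89, 165), (198, 77, 78, 83), (200, 83, 83, 85), (202, 108, 107, 104), (204, 107, 105, 105), (206, 111, 110, 109), (208, 110, 106, 110), (210, 108, 105, 104), (212, 114, 110, 111), (214, 106, 106, 106), (216, 59, 57, 65), (218, 49, 50, 58), (220, 53, 54, 65), (222, 49, 52, 59), (224, 78, 34, 46), (226, 98, 27, 38), (228, 97, 30, 42), (230, 93, 25, 39)]
[(194, 190, 190, 191), (196, 163, 167, 170), (198, 75, 72, 68), (200, 72, 70, 64), (202, 88, 88, 83), (204, 93, 89, 84), (206, 92, 88, 84), (208, 86, 85, 82), (210, 89, 88, 82), (212, 92, 89, 83), (214, 91, 87, 85), (216, 63, 63, 62), (218, 48, 46, 48), (220, 54, 51, 48), (222, 49, 52, 49), (224, 69, 38, 35), (226, 78, 31, 31), (228, 83, 39, 34), (230, 79, 28, 28)]
to grasp pose, units [-0.00899961  0.06066245  4.66156623]
```

The pick sits in the grip exactly as before. Lowering it into the slot.

>>> {"op": "drive_tool", "data": {"motion": [{"fingers": 1, "slide": [0, 0.06, 0.6], "spin": 0}, {"fingers": 1, "slide": [0, 0.06, 1.8], "spin": 0}, {"fingers": 1, "slide": [0, 0.06, 2.8], "spin": 0}, {"fingers": 1, "slide": [0, 0.06, 3.3], "spin": 0}, {"fingers": 1, "slide": [0, 0.06, 3.3], "spin": 0}]}}

```text
clock: 18.05
eef_pos: [0.4795, 0.1627, 0.0897]
tcp_rot: [-0.002, 0.126, 0.992, -0.001]
wrist_force: [-0.2, -0.7, 0.2]
grip_width: 0.202
gripper_force: 40.0
```

>>> {"op": "drive_tool", "data": {"motion": [{"fingers": 1, "slide": [0, 0, 0.15], "spin": 0}, {"fingers": 1, "slide": [0, 0, 0.3], "spin": 0}, {"fingers": 1, "slide": [0, 0, 0.45], "spin": 0}, {"fingers": 1, "slide": [0, 0, 0.6], "spin": 0}, {"fingers": 1, "slide": [0, 0, 0.6], "spin": 0}]}}

```text
clock: 18.55
eef_pos: [0.4806, 0.1635, 0.0772]
tcp_rot: [-0.0, 0.126, 0.992, -0.0]
wrist_force: [-0.3, -0.8, -0.5]
grip_width: 0.207
gripper_force: 40.0
```

>>> {"op": "drive_tool", "data": {"motion": [{"fingers": 1, "slide": [0, -0.04, 0.2], "spin": 0}, {"fingers": 1, "slide": [0, -0.04, 0.4], "spin": 0}, {"fingers": 1, "slide": [0, -0.04, 0.55], "spin": 0}, {"fingers": 1, "slide": [0, -0.04, 0.7], "spin": 0}, {"fingers": 1, "slide": [0, -0.04, 0.7], "spin": 0}]}}

```text
clock: 19.05
eef_pos: [0.4801, 0.1624, 0.0593]
tcp_rot: [-0.001, 0.126, 0.992, -0.0]
wrist_force: [1.0, -0.3, -1.0]
grip_width: 0.205
gripper_force: 40.0
```

>>> {"op": "drive_tool", "data": {"motion": [{"fingers": 1, "slide": [0, 0, 0.03], "spin": 0}, {"fingers": 1, "slide": [0, 0, 0.06], "spin": 0}, {"fingers": 1, "slide": [0, 0, 0.06], "spin": 0}]}}

```text
clock: 19.35
eef_pos: [0.4806, 0.1625, 0.0587]
tcp_rot: [0.0, 0.126, 0.992, 0.0]
wrist_force: [0.1, -0.1, -0.3]
grip_width: 0.204
gripper_force: 40.0
```

>>> {"op": "drive_tool", "data": {"motion": [{"fingers": 1, "slide": [0, 0, 0.03], "spin": 0}, {"fingers": 1, "slide": [0, 0, 0.05], "spin": 0}, {"fingers": 1, "slide": [0, 0, 0.05], "spin": 0}]}}

```text
clock: 19.65
eef_pos: [0.4806, 0.1626, 0.0578]
tcp_rot: [0.0, 0.126, 0.992, 0.0]
wrist_force: [0.1, 0.5, 1.8]
grip_width: 0.204
gripper_force: 40.0
```

The collar is seated (light contact at the original height). Releasing, then rising clear.

>>> {"op": "drive_tool", "data": {"motion": [{"fingers": 0.3, "slide": [0, 0, 0], "spin": 0}, {"fingers": 0.3, "slide": [0, 0, 0], "spin": 0}, {"fingers": 0.3, "slide": [0, 0, 0], "spin": 0}, {"fingers": 0.3, "slide": [0, 0, 0], "spin": 0}, {"fingers": 0.3, "slide": [0, 0, 0], "spin": 0}]}}

```text
clock: 20.15
eef_pos: [0.4805, 0.1625, 0.0573]
tcp_rot: [-0.0, 0.126, 0.992, 0.0]
wrist_force: [-0.6, -0.8, -0.2]
grip_width: 0.621
gripper_force: 0.0
```

>>> {"op": "drive_tool", "data": {"motion": [{"fingers": 0.3, "slide": [0, 0, 0], "spin": 0}, {"fingers": 0.3, "slide": [0, 0, -0.5], "spin": 0}, {"fingers": 0.3, "slide": [0, 0, -1.8], "spin": 0}, {"fingers": 0.3, "slide": [0, 0, -3.4], "spin": 0}, {"fingers": 0.3, "slide": [0, 0, -5], "spin": 0}]}}

```text
clock: 20.65
eef_pos: [0.4802, 0.1624, 0.1845]
tcp_rot: [0.0, 0.126, 0.992, 0.0]
wrist_force: [0.8, 0.4, 0.6]
grip_width: 0.701
gripper_force: 0.0
```

>>> {"op": "drive_tool", "data": {"motion": [{"fingers": 0.3, "slide": [-0.9, 0, -0.8], "spin": 0}, {"fingers": 0.3, "slide": [-1.8, 0, -0.8], "spin": 0}, {"fingers": 0.3, "slide": [-1.8, 0, -0.8], "spin": 0}, {"fingers": 0.3, "slide": [-1.8, 0, -0.8], "spin": 0}]}}

```text
clock: 21.05
eef_pos: [0.5238, 0.1512, 0.2024]
tcp_rot: [-0.001, 0.126, 0.992, -0.0]
wrist_force: [-0.5, 1.1, -0.7]
grip_width: 0.699
gripper_force: 0.0
```

```bash
python3 - <<'E'
from cop import *
import pickle
c=wrist("x2"); T=c["tool"]; print(T[:3,3],env.get_state()["clock"])
def cap(c):
    P=c["pixels"][60:200,260:380];H,S,V=cv2.split(cv2.cvtColor(P,cv2.COLOR_RGB2HSV))
    red=((S>150)&(V>60)&((H<8)|(H>172))).astype(np.uint8);k=max(cv2.findContours(red,0,1)[0],key=cv2.contourArea)
    x,y,w,h=cv2.boundingRect(k);return (260+x,60+y,w,h)
for n in("w4","x2"):
    q=pickle.load(open(n+".pkl","rb"));b=cap(q);print(n,b,"cap centre",onz(q,(b[0]+b[2]/2-.5,b[1]+b[3]*.5),.108,q["T"]).round(4))
s0=pickle.load(open("scene.pkl","rb"))["pixels"].astype(int);s=env.camera("scene");s1=s["pixels"].astype(int)
t=env.camera("top");t0=pickle.load(open("top.pkl","rb"))["pixels"].astype(int)
D=(abs(s1-s0).max(2)>45).astype(np.uint8);D=cv2.morphologyEx(D,cv2.MORPH_OPEN,np.ones((2,2)))
n_,l,st,ce=cv2.connectedComponentsWithStats(D);print("scene changes",[ (st[i].tolist()) for i in range(1,n_) if st[i,4]>6 and 120<st[i,1]])
H,S,V=cv2.split(cv2.cvtColor(s["pixels"],cv2.COLOR_RGB2HSV));
for nm,p in(("now",s["pixels"]),("was",s0.astype(np.uint8))):
    H,S,V=cv2.split(cv2.cvtColor(p,cv2.COLOR_RGB2HSV));m=((H<16)&(H>2)&(S>80)&(V>60)).astype(np.uint8)[165:225,225:330];m[:,:]
    n_,l,st,ce=cv2.connectedComponentsWithStats(m);print(nm,"copper",[((st[i,:2]+[225,165]).tolist(),st[i,2:].tolist(),onz(s,ce[i]+[225,165],.006).round(3).tolist()) for i in range(1,n_) if st[i,4]>3])
topcop()
E
```

```text
[0.52375295 0.15120446 0.20235614] 21.1
w4 (316, 124, 22, 14) cap centre [0.4751 0.1626 0.108 ]
x2 (304, 126, 22, 25) cap centre [0.479  0.1622 0.108 ]
scene changes [[470, 135, 43, 17, 199], [445, 145, 4, 3, 12], [471, 151, 6, 4, 14], [433, 153, 133, 92, 3701], [269, 178, 12, 6, 44], [263, 201, 12, 7, 55], [419, 207, 13, 19, 140], [365, 222, 36, 21, 281], [383, 231, 75, 56, 2070]]
now copper [([265, 197], [5, 5, 12], [0.555, -0.17, 0.006]), ([270, 200], [3, 4, 8], [0.551, -0.156, 0.006])]
was copper [([274, 174], [5, 2, 5], [0.452, -0.267, 0.006]), ([268, 177], [12, 6, 47], [0.477, -0.247, 0.006])]
top [43 50  5  4  7] [374.7 191.7] [ 0.5418 -0.1485  0.0615] [ 0.5536 -0.1567  0.006 ]
```

The ring is now in the tray. The pick's handle shows no change against the first scene picture, so it is upright in its seat, and the arm is clear. Handing in.

```bash
python3 -c "
from workcell import env
print(env.close_job())"
```

```text
the job is handed in; nothing more can be done
None
```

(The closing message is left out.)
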